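# Load an octagonal tool handle into the hanging-hole drilling jig

### The job

Pull the long octagonal handle up out of the wooden rack and load it into the drilling jig, ready for its hanging hole: lying flat on both rests and along the back fence, with its butt end slid under the drill bush right up to the end stop. Then swing the cam lever round until the cam holds the handle tight against the fence, and let go. Leave the other pieces standing in the rack and the loose things on the bench where they are.

Things in the scene. Friction and masses are not known exactly. Their poses are not given: they have to be found in the camera images.
- handle: The octagonal wooden tool handle, straight, 180 mm long, the tallest piece in the rack: a grip 24 mm across flats (26 mm over its edges) from 38 to 174 mm, a round steel ferrule 21 mm in diameter at 0 to 21 mm. It stands in one of the rack's bores, ferrule down. Origin: centre of the ferrule's end face; z runs along the handle to the butt; x, and every 45 deg from it, is square to a flat. 0.12 kg.
- handle_butt (a point): Centre of the handle's butt end, 180 mm from its origin; axes as the handle's.
- rack: Wooden rack, fixed to the bench, 84 x 236 mm, 105 mm high: a base board 15 mm thick, on which the pieces stand, and an 18 mm top board (z 87 to 105) with four bores of 30 mm in one row at y = -87, -29, 29, 87 mm. Origin: centre of its underside on the bench, z up. All four bores are filled; which piece stands in which changes.
- round_handle: Round turned wooden handle with a ferrule and a waisted knob end, 150 mm long, up to 29 mm thick, standing in the rack (top at 165 mm). Origin: centre of its lower end, z along it. To be left alone.
- file_handle: Short pear-shaped file handle, 130 mm long, 29 mm thick near its top, standing in the rack (top at 145 mm). Origin: centre of its lower end, z along it. To be left alone.
- blank: Square pen blank, 19 x 19 x 130 mm, standing in the rack (top at 145 mm). Origin: centre of its lower end, z along it. To be left alone.
- jig: Drilling jig, fixed to the bench. Origin: centre of its plywood base's underside, z up; base 110 x 230 x 15 mm. The handle lies along its y, axis at x = 8, z = 52 mm, butt at y = -90, on two rests with tops at z 40: y -90 to -60 and y 20 to 55, both x -20 to 34. Between the rests nothing stands above the base, for the fingers. Ferrule end free at y = +90.
- jig_rest (a point): Point on the axis of a handle that lies home, midway between the rests: jig x 8, y -20, z 52 mm; axes as the jig's. The back fence's face is at jig x = 20: at the butt a rear cheek (y -106 to -60, up to z 68), at the other rest a fence (y 20 to 55, up to z 58). At the butt a low front cheek too (x -19 to -7, up to z 54), 3 mm clear of the handle.
- jig_bush (a point): Top of the drill bush, z 79 mm, over the butt: jig x 8, y -78 mm. It sits in a metal plate, y -106 to -66, x -9 to 33, z 68.5 to 74.5 mm, fixed at the rear and the end: the butt cannot be lowered there, only slid in under the plate along y, with 4 mm to spare.
- jig_stop (a point): Point on the jig's end stop (a wall at y -106 to -90, up to z 68) where the centre of the butt belongs: jig x 8, y -90, z 52 mm; axes as the jig's.
- cam (a joint): Angle of the cam lever, rad. Open at the start, 0 to 0.5: at 0 the lever points to the jig's -x. It grows as the lever swings clockwise seen from above, towards the jig's +y. The cam (disc of 40 mm, z 42 to 58, 6 mm off its pivot) meets a handle that lies home at about 1.5 and holds it tight from about 1.6; with no handle it goes on to 2.1. It stays where it is left.
- cam_pivot (a point): The cam's pivot axis, at the lever's mid height: jig x -26, y +37.5, z 64 mm. The lever is a wooden bar 18 mm wide, z 57.5 to 70.5, from the pivot out to 86 mm.
- lever_end (a point): Centre of the knob at the lever's end (23 mm in diameter, 57 to 80 mm above the bench), 82 mm from the pivot.
- tape_measure: Tape measure, 62 x 80 x 32 mm, lying loose behind the work. Origin: centre of its underside. To be left alone.
- cup: Rough-turned wooden cup, 52 mm across, 70 mm high, standing loose behind the jig. Origin: centre of its underside. To be left alone.

How it is judged:
On the way:
1. the handle is drawn up out of the rack, its ferrule clear of the top board (z of handle in the frame of rack above 0.105 m), for 0.1 s.
At the end, for the whole second after the job is handed in: The handle lies at rest in the jig, within 0.04 rad of its length; the centre of its butt is within 3 mm of the stop point along the jig and in height, 3.5 mm across. The cam lever stands between 1.4 and 1.95 rad, and the jig with its cam presses on the handle with more than 6 N (y of handle_butt in the frame of jig_stop between -0.003 and 0.003 m and x of handle_butt in the frame of jig_stop between -0.0035 and 0.0035 m and z of handle_butt in the frame of jig_stop between -0.003 and 0.003 m and angle between the z axis of handle and the y axis of jig, either way round below 0.04 rad and value of joint cam between 1.4 and 1.95 rad and contact force between jig and handle above 6 N and linear speed of handle below 0.02 m/s); the robot touches nothing.
It fails at once if another piece in the rack is pulled out, tipped or carried off (moved more than 25 mm) (distance of any of round_handle, file_handle, blank from where it was at the start of the episode above 0.025 m).
It fails at once if the tape measure or the cup is pushed more than 30 mm (distance of any of tape_measure, cup from where it was at the start of the episode above 0.03 m).
It also fails if it takes over 70 s, if anything falls off the work surface, if the arm or the gripper's body presses on something with over 40 N, if the wrist force passes 120 N, or if a joint passes its speed limit or range.

### The arm

A 6-joint arm with a two-finger parallel gripper is mounted at the origin on a cart in front of the work surface, level with it; the furniture and walls round the work are solid. World frame = base frame: x ahead of the robot, y to its left, z up, the work surface at z = 0. Lengths are in m, angles in rad, forces in N, time in s.
With the tool pointing down it reaches from about 0.35 to 0.775 m from the base axis. Payload 7.3 kg.
Tool frame: the origin (TCP) lies at the very end of the fingers, on their centre line; the grasp point (between the pads) lies 19 mm behind it; z points along the fingers, y is the line along which they close (so a half turn about z gives the same grasp; the last joint's range is limited). The gripper opens to 92 mm and grips with 3 to 60 N. Pads are 19 mm wide; open, the fingers measure 130 mm over their backs; the gripper's body (75 mm by 190 mm) begins 47 mm behind the grasp point.
Start: joints at [0.966, 0.342, 1.524, -0, 1.275, -0.146], TCP at [0.232, 0.471, 0.227] pointing down, gripper open.
Joint ranges: [-2.53, 2.53], [-0.77, 2.02], [0.04, 2.7], [-1, 4.14], [0.28, 2.66], [-3.11, 3.11]. Speed limits (rad/s): [2.57, 2.57, 3.14, 3.14, 3.14, 3.14].

### API

Orientations are given as [roll, pitch, yaw] about the fixed x, y, z axes, in that order (R = Rz(yaw) Ry(pitch) Rx(roll)).
In Python, from cell import telemetry, eyes, job gives the robot as it stands.
- The arm moves only by the tool apply_moves, never from a script. Its arguments are lists of equal length, an entry for each row: "delta_pos": the shift along the world's x, y, z each as a share of 0.4 m, from -1 to 1, a list of three; "dr": the turn, a rotation vector about the world's x, y, z each as a share of 0.5 rad, from -1 to 1, a list of three; "jaw": the opening, from 0 (shut) to 1 (fully open). A call has 1 to 8 rows; each row is the pose to reach, as a shift and turn from the pose commanded when the call began; what a row does not reach only later rows make up. A row lasts 1/12 s, in which the tool goes at most 41.7 mm and 7.16 degrees, less where a joint would pass 70% of its speed; a pose out of reach is approached as far as the arm can. A call with a number of a shift or a turn outside -1 to 1 is refused whole. A call with a gripper value outside its range is refused whole. The fingers move at their own pace and stop on an object; "force" is the grip in N (left out, the last holds). Time passes only in rows, so rows that repeat a pose let the fingers close. It gives the time, the measured TCP pose, the force, the opening and the grip force at its end, in the units of the state.
- telemetry.observe(): the state, without advancing time (a new reading comes with each control period).
- eyes.read_camera(name): name is "scene" or "top"; returns the picture (420x560x3 uint8, red, green, blue); there is no depth.
- eyes.camera_model(name): a dict with "vertical_fov" (degrees; the focal length in pixels is half the picture's height over the tangent of half this angle, whatever the lens; pixels are square), "cx", "cy" (the principal point, pixels), "k1" (the pictures are not rectified: a ray, as slopes to the right and down, at radius r is drawn at 1 + k1 r^2 times it, then the intrinsics apply), "rvec" (rotation vector, rad) and "tvec" (3), from world to camera coordinates, as OpenCV has them. Camera axes: x right, y down, z forward; pixel columns grow to the right and rows downward; lengths in m; the calibration is good to about 2 mm. A picture is of the moment at which its call begins. camera_model takes no time and is no camera call.
- job.hand_in(): hands the job in; it is judged then, once.
The state is a dict: "time": time; "qpos": joint angles; "qvel": joint speeds; "joint_efforts": joint torques, N m; "tool_pos": TCP position; "tool_rot": TCP orientation; "contact_force": force on the tool from outside, world axes, zero at the start; "torque": the same for the moment, N m; "opening": finger opening in m; "grip_force": force on a finger pad.
Only numpy, scipy, OpenCV 4.12 (cv2) and the standard library are available. Lean on these libraries where they do the work, as an engineer would, in place of code of your own. Each camera call takes 0.05 s, during which the arm holds its last target. There are 200 camera calls.

## Working session

There is one attempt and no reset: what is moved stays moved. The work goes in short steps, Python scripts to look and compute and a tool call to move; the robot and the scene stay as the last step left them, time stands still between calls to the robot, and variables do not carry over. Pictures are saved under pics/ and viewed, at most 12 in all, crops included, and the job is handed in when it is done.

Besides the shell and the picture viewer there is one more tool, called after "Request:" as name(argument=value, ...) on one line, values as JSON. apply_moves: Moves the arm, as the interface text tells. Its arguments: {"type":"object","properties":{"delta_pos":{"type":"array"},"dr":{"type":"array"},"jaw":{"type":"array"},"force":{"type":"number"}},"required":["delta_pos","dr","jaw"]}

```bash
mkdir -p pics; ls; cat > h.py <<'E'
import numpy as np, cv2
from cell import telemetry, eyes, job
def cam(n):
    m=eyes.camera_model(n); f=210/np.tan(np.radians(m["vertical_fov"])/2)
    R=cv2.Rodrigues(np.array(m["rvec"],float))[0]; t=np.array(m["tvec"],float).ravel()
    return m,f,R,t
def ray(n,px):
    m,f,R,t=cam(n); d=np.array([(px[0]-m["cx"])/f,(px[1]-m["cy"])/f]); u=d.copy()
    for _ in range(30): u=d/(1+m["k1"]*(u@u))
    return -R.T@t, R.T@np.array([u[0],u[1],1])
def onz(n,px,z):
    c,d=ray(n,px); return c+d*(z-c[2])/d[2]
def proj(n,P):
    m,f,R,t=cam(n); p=R@np.array(P,float)+t; u=p[:2]/p[2]; u=u*(1+m["k1"]*(u@u)); return u*f+[m["cx"],m["cy"]]
def two(pa,pb,a="scene",b="top"):
    c1,d1=ray(a,pa); c2,d2=ray(b,pb); s=np.linalg.lstsq(np.c_[d1,-d2],c2-c1,rcond=None)[0]
    p,q=c1+s[0]*d1,c2+s[1]*d2; return (p+q)/2,np.linalg.norm(p-q)
def snap(n,name):
    im=eyes.read_camera(n); cv2.imwrite(f"pics/{name}.png",im[:,:,::-1]); return im
E
python3 - <<'E'
from h import *
for n in("scene","top"):
    snap(n,n+"0"); m,f,R,t=cam(n); print(n,f,m["k1"],-R.T@t,R[2])
print(telemetry.observe())
E
```

```text
pics
scene 477.5690698720595 -0.05067949556045344 [-0.35231025 -0.52549131  1.09456983] [ 0.66033131  0.34732832 -0.665827  ]
top 401.26515685796045 -0.09944862066608287 [ 0.3775875  -0.00410393  1.25087504] [ 0.19454304 -0.0210751  -0.98066755]
{'time': 0.1, 'qpos': array([ 9.65998111e-01,  3.42647258e-01,  1.52491615e+00, -8.31792850e-06,
        1.27538788e+00, -1.46014491e-01]), 'qvel': array([ 0.00023197, -0.00226969, -0.00399544,  0.00067238,  0.00148421,
       -0.00174184]), 'joint_efforts': array([ 7.57335947e-04, -4.32004023e+01, -2.44693297e+01,  7.18284189e-02,
        5.25522628e-02, -2.96268695e-05]), 'tool_pos': array([0.2322841 , 0.47041878, 0.22611932]), 'tool_rot': array([-3.14024732e+00, -1.89805679e-04,  2.68281123e+00]), 'contact_force': array([ 0.89153235, -0.09695311,  0.07812496]), 'torque': array([ 0.02165566,  0.01576364, -0.01058936]), 'grip_force': 0.0, 'opening': 0.09145409397757309}
```

View pics/scene0.png

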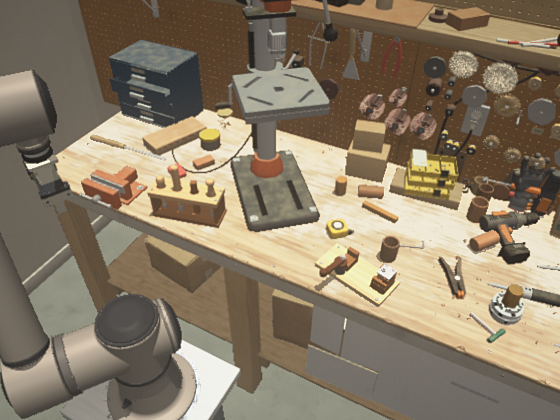

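View pics/top0.png

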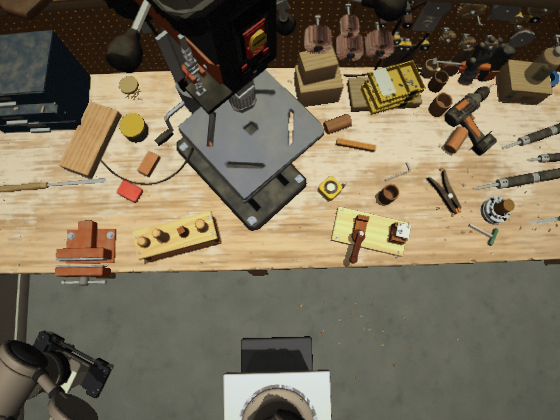

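```bash
python3 - <<'E'
from h import *
t=cv2.imread("pics/top0.png"); s=cv2.imread("pics/scene0.png")
def crop(im,x,y,w,h,k):
    return cv2.resize(im[y:y+h,x:x+w],None,fx=k,fy=k,interpolation=cv2.INTER_CUBIC)
a=np.vstack([crop(t,125,205,100,60,4), crop(t,325,200,100,75,4)])
b=np.vstack([crop(s,140,160,100,68,4), crop(s,310,235,100,67,4)])
cv2.imwrite("pics/m.png",np.hstack([a,b]))
print(onz("top",(180,235),.1),onz("top",(370,232),.015),onz("top",(331,187),.03))
E
```

```text
[0.55802817 0.26857764 0.1       ] [ 0.56664812 -0.30631929  0.015     ] [ 0.71123378 -0.18813642  0.03      ]
```

View pics/m.png

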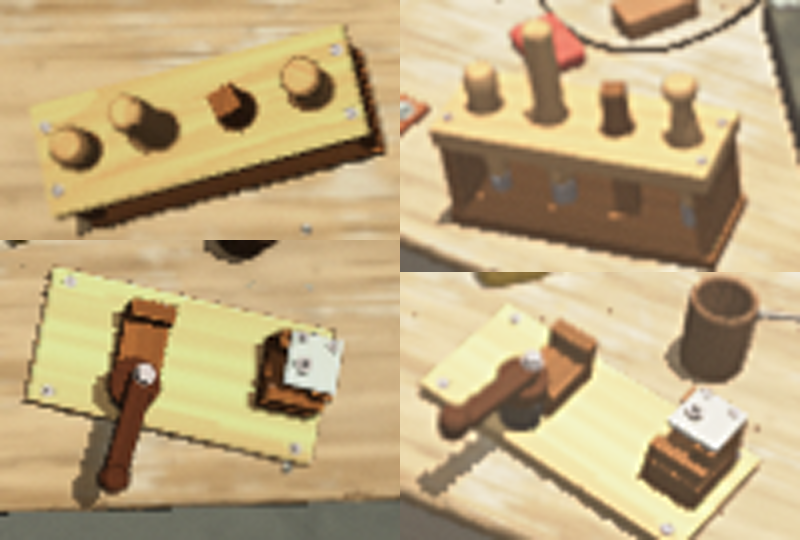

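```bash
python3 - <<'E'
from h import *
im=cv2.imread("pics/top0.png"); hsv=cv2.cvtColor(im,cv2.COLOR_BGR2HSV)
def sc(mx,my,ox,oy): return ((mx+.5)/4-.5+ox,(my+.5)/4-.5+oy)
J=[(52,268),(345,332),(312,465),(25,402)]; Rk=[(30,105),(345,25),(375,135),(55,215)]
J=[sc(x,y-240,325,200) for x,y in J]; Rk=[sc(x,y,125,205) for x,y in Rk]
print("hsv jig",hsv[250,350],hsv[245,385],"rack",hsv[230,195],hsv[250,165],"bench",hsv[262,250],hsv[240,240])
for nm,C,z in(("jig",J,.015),("rack",Rk,.105)):
    P=np.array([onz("top",c,z)[:2] for c in C]); print(nm,"eye",cv2.minAreaRect((P*1000).astype(np.float32)))
    msk=np.zeros(im.shape[:2],np.uint8); cv2.fillPoly(msk,[np.array(cv2.convexHull(np.array(C,np.float32))).astype(int)],255)
    msk=cv2.dilate(msk,np.ones((9,9)))
    m=(hsv[...,1]>np.where(nm=="jig",95,85))&(hsv[...,2]>150)&(hsv[...,0]>14)&(hsv[...,0]<40)&(msk>0)
    m=cv2.morphologyEx(m.astype(np.uint8),cv2.MORPH_OPEN,np.ones((3,3)))
    c=max(cv2.findContours(m,0,cv2.CHAIN_APPROX_NONE)[0],key=cv2.contourArea)[:,0]
    P=np.array([onz("top",p,z)[:2] for p in c])*1000
    print(nm,"mask",m.sum(),cv2.minAreaRect(P.astype(np.float32)))
ht=sc(125,105,125,205); hs=sc(538-400,27,140,160)
print("handle top",two(hs,ht),onz("top",ht,.195),onz("scene",hs,.195))
# bush centre (top z .079), knob, pivot
for nm,a,b,z in(("bush",(302,125),(292,140),.079),("knob",(114,238),(55,146),.08),("pivotcap",(145,133),(131,88),.075)):
    pa=sc(a[0],a[1],325,200); pb=sc(b[0],b[1],310,235); print(nm,two(pb,pa),onz("top",pa,z),onz("scene",pb,z))
print("lower", [round(x,3) for x in telemetry.observe()["qpos"]])
E
```

```text
hsv jig [ 19  83 102] [ 32  84 226] rack [ 23 111 221] [ 20 121 221] bench [ 18 105 204] [ 20  93 220]
jig eye ((568.7579956054688, -310.8910827636719), (239.55767822265625, 110.36641693115234), 76.00698852539062)
jig mask 348 ((516.3890991210938, -330.21337890625), (114.10191345214844, 16.019641876220703), 74.97689056396484)
rack eye ((558.6641845703125, 282.41973876953125), (84.48204803466797, 240.02896118164062), 13.199455261230469)
rack mask 2458 ((561.2037353515625, 284.98663330078125), (115.6881103515625, 265.3059997558594), 13.172520637512207)
handle top (array([0.55577524, 0.31151713, 0.19490147]), np.float64(0.00020439578124514362)) [0.55570018 0.3115728  0.195     ] [0.55572249 0.31133154 0.195     ]
bush (array([ 0.55817964, -0.38311386,  0.07823429]), np.float64(0.0006523236727278603)) [ 0.55788242 -0.3825705   0.079     ] [ 0.55775397 -0.38346645  0.079     ]
knob (array([ 0.47862498, -0.23700978,  0.07476527]), np.float64(0.002435445490345029)) [ 0.47750328 -0.23493199  0.08      ] [ 0.47521447 -0.23941084  0.08      ]
pivotcap (array([ 0.55575925, -0.26420366,  0.07360337]), np.float64(4.416935480824374e-05)) [ 0.55553546 -0.26387594  0.075     ] [ 0.55453369 -0.26457753  0.075     ]
lower [np.float64(0.966), np.float64(0.343), np.float64(1.525), np.float64(-0.0), np.float64(1.275), np.float64(-0.146)]
```

Request:
apply_moves(delta_pos=[[0, 0, 0.2], [0.1, -0.05, 0.3], [0.2, -0.1, 0.3], [0.2, -0.1, 0.3]], dr=[[0, 0, 0], [0, 0, 0], [0, 0, 0], [0, 0, 0]], jaw=[0.43, 0.43, 0.43, 0.43])

```text
time: 0.43
tool_pos: [0.3129, 0.4306, 0.3488]
tool_rot: [3.14, 0.001, 2.685]
contact_force: [0.5, 1.1, 0.5]
opening: 0.0699
grip_force: 0.0
```

```bash
python3 -c "
from h import *
o=telemetry.observe();print(o['qpos'].round(4),o['tool_pos'].round(4),o['tool_rot'].round(3),o['time'])"
```

```text
[ 7.9830e-01  2.9230e-01  1.2634e+00 -1.0000e-04  1.5838e+00 -3.1610e-01] [0.3129 0.4306 0.3488] [3.140e+00 1.000e-03 2.685e+00] 0.4333
```

Request:
apply_moves(delta_pos=[[0.05, -0.05, 0], [0.1, -0.1, 0], [0.15, -0.15, 0], [0.2, -0.2, 0], [0.2, -0.2, 0]], dr=[[0, 0, 0.25], [0, 0, 0.5], [0, 0, 0.75], [0, 0, 1], [0, 0, 1]], jaw=[0.43, 0.43, 0.43, 0.43, 0.43])

```text
time: 0.85
tool_pos: [0.3954, 0.3475, 0.3461]
tool_rot: [-3.139, 0.0, -3.096]
contact_force: [0.3, -0.9, 1.0]
opening: 0.0406
grip_force: 0.0
```

```bash
cat > o.py <<'E'
from h import *
o=telemetry.observe();print(o['qpos'].round(4),o['tool_pos'].round(4),o['tool_rot'].round(3),o['time'],o['opening'],o['grip_force'],o['contact_force'].round(1))
E
python3 o.py
```

```text
[ 0.5765  0.2831  1.2831 -0.002   1.5762 -1.0394] [0.3954 0.3475 0.3461] [-3.139  0.    -3.096] 0.85 0.040582070623246466 0.0 [ 0.3 -0.9  1. ]
```

Request:
apply_moves(delta_pos=[[0, 0, 0], [0, 0, 0], [0, 0, 0], [0, 0, 0], [0, 0, 0]], dr=[[0.07, -0.24, 0.1], [0.14, -0.48, 0.2], [0.2, -0.72, 0.3], [0.23, -0.97, 0.37], [0.23, -0.97, 0.37]], jaw=[0.43, 0.43, 0.43, 0.43, 0.43])

```text
time: 1.27
tool_pos: [0.3896, 0.35, 0.3455]
tool_rot: [3.089, 0.498, -2.923]
contact_force: [-0.4, 0.6, -0.5]
opening: 0.0396
grip_force: 0.0
```

```bash
python3 o.py
```

```text
[ 0.6884  0.0246  1.7007 -0.2084  0.9535 -1.0338] [0.3896 0.35   0.3455] [ 3.089  0.498 -2.923] 1.2667 0.03964597478779839 0.0 [-0.4  0.6 -0.5]
```

```bash
cat > k.py <<'E'
from h import *
from scipy.optimize import least_squares
from scipy.spatial.transform import Rotation as Ro
import json,os
Y=lambda a:Ro.from_euler('y',a).as_matrix(); Z=lambda a:Ro.from_euler('z',a).as_matrix()
def fk(q,p):
    b,h,L1,L2,d,c=p
    W=Z(q[0])@Y(q[1]+q[2])@Z(q[3])@Y(q[4])@Z(q[5]+c)
    x=Z(q[0])@(np.array([0,b,h])+Y(q[1])@[0,0,L1]+Y(q[1]+q[2])@[0,0,L2])+W@[0,0,d]
    return x,W
def data():
    D=[([.966,.3426,1.5249,0,1.2754,-.146],[.2323,.4704,.2261],[-3.1402,0,2.6828]),
    ([.7983,.2923,1.2634,0,1.5838,-.3161],[.3129,.4306,.3488],[3.14,.001,2.685]),
    ([.5765,.2831,1.2831,-.002,1.5762,-1.0394],[.3954,.3475,.3461],[-3.139,0,-3.096]),
    ([.6884,.0246,1.7007,-.2084,.9535,-1.0338],[.3896,.35,.3455],[3.089,.498,-2.923])]
    if os.path.exists("d.json"): D+=json.load(open("d.json"))
    return D
def fit():
    def res(p):
        r=[]
        for q,x,rr in data():
            X,W=fk(q,p); r+=list((X-x)*10)+list((W-Ro.from_euler('xyz',rr).as_matrix()).ravel())
        return np.array(r)
    best=min((least_squares(res,[.0765,.2,.4,.4,.25,c]) for c in(-1.57,0,1.57,3.14)),key=lambda s:s.cost)
    return best.x,best.cost
lo=np.array([-2.53,-.77,.04,-1,.28,-3.11]);hi=np.array([2.53,2.02,2.7,4.14,2.66,3.11])
def ik(p,x,W,q0):
    f=lambda q:np.r_[(fk(q,p)[0]-x)*5,Ro.from_matrix(fk(q,p)[1].T@W).as_rotvec()]
    s=least_squares(f,np.clip(q0,lo+.01,hi-.01),bounds=(lo,hi)); return s.x,s.cost
def tool(head,alpha,flip=1):  # heading of tool z, dip alpha; closing axis horizontal
    z=np.array([np.cos(head)*np.cos(alpha),np.sin(head)*np.cos(alpha),-np.sin(alpha)])
    y=flip*np.array([-np.sin(head),np.cos(head),0]); return np.c_[np.cross(y,z),y,z]
E
python3 - <<'E'
from k import *
p,c=fit(); print(p.round(4),c)
h=np.radians(13.2)
for al in (0,10,20,30,40):
  for fl in(1,-1):
    W=tool(h,np.radians(al),fl); x=np.array([.5545,.311,.14])+.019*W[:,2]
    S=[]
    for q0 in([.6,0,1.7,-.2,.5,-1],[.6,0,2.2,3.1,.6,1],[.6,0,2.2,3.1,.6,-2],[.4,.3,1.5,-.5,.5,2],[.6,.3,2.2,1.6,.6,-2],[.6,.3,2.2,1.6,.6,1]):
      q,cst=ik(p,x,W,np.array(q0))
      if cst<1e-6: S.append(tuple(q.round(2)))
    for s in set(S): print(al,fl,np.array(s))
E
```

```text
[0.0758 0.1814 0.4874 0.3806 0.3038 1.5708] 0.006373676306102475
0 1 [0.52 0.8  2.31 3.43 1.54 1.56]
0 -1 [ 0.52  0.8   2.31  3.43  1.54 -1.58]
10 1 [0.52 0.67 2.3  3.44 1.23 1.52]
10 -1 [ 0.52  0.67  2.3   3.44  1.23 -1.62]
20 1 [0.51 0.55 2.26 3.47 0.9  1.46]
20 -1 [ 0.51  0.55  2.26  3.47  0.9  -1.68]
30 1 [0.49 0.46 2.19 3.56 0.58 1.35]
30 -1 [ 0.49  0.46  2.19  3.56  0.58 -1.8 ]
40 1 [0.47 0.41 2.09 3.86 0.28 1.03]
40 -1 [ 0.47  0.41  2.09  3.86  0.28 -2.11]
```

```bash
cat >> k.py <<'E'
JC=np.array([.5708,-.3063]);JY=np.radians(-14.6)
def jig(x,y,z): return np.r_[JC+Z(JY)[:2,:2]@[x,y],z]
E
python3 - <<'E'
from k import *
p,c=fit()
# residuals
for q,x,r in data(): print("fk err mm",((fk(q,p)[0]-x)*1000).round(1))
def sols(x,W):
    S=set()
    rng=np.random.default_rng(0)
    for i in range(60):
      q,cst=ik(p,x,W,rng.uniform(lo,hi))
      if cst<1e-6: S.add(tuple((q.round(2)+0).tolist()))
    return sorted(S)
al=10
for fl in(1,-1):
  W=tool(np.radians(13.2),np.radians(al),fl)
  for z in(.14,.25,.29): print("rack",fl,z,sols(np.array([.5545,.311,z])+.019*W[:,2],W))
  for dip in(90,90+al):
    W=tool(JY-np.pi/2,np.radians(dip),fl)
    for z in(.054,.15): print("jig",fl,dip,z,sols(jig(.008,-.009,z)+.019*W[:,2],W))
E
```

```text
fk err mm [ 5.1  6.5 -0.7]
fk err mm [-3.2 -4.1  1.3]
fk err mm [-3.4 -2.9  1.3]
fk err mm [-0.2  2.2 -1.9]
rack 1 0.14 [(0.52, 0.67, 2.3, 3.44, 1.23, 1.52)]
rack 1 0.25 [(0.52, 0.39, 2.25, 3.5, 0.92, 1.4)]
rack 1 0.29 [(0.52, 0.3, 2.22, 3.54, 0.8, 1.34)]
jig 1 90 0.054 [(-0.62, 0.74, 1.38, 0.0, 1.01, -0.36)]
jig 1 90 0.15 [(-0.62, 0.65, 1.27, 0.0, 1.21, -0.36)]
jig 1 100 0.054 [(-0.69, 0.77, 1.34, 0.18, 1.11, -0.52)]
jig 1 100 0.15 [(-0.69, 0.69, 1.23, 0.16, 1.31, -0.48)]
rack -1 0.14 [(0.52, 0.67, 2.3, 3.44, 1.23, -1.62)]
rack -1 0.25 [(0.52, 0.39, 2.25, 3.5, 0.92, -1.74)]
rack -1 0.29 [(0.52, 0.3, 2.22, 3.54, 0.8, -1.8)]
jig -1 90 0.054 [(-0.62, 0.74, 1.38, 0.0, 1.01, 2.78)]
jig -1 90 0.15 [(-0.62, 0.65, 1.27, 0.0, 1.21, 2.78)]
jig -1 100 0.054 [(-0.69, 0.77, 1.34, 0.18, 1.11, 2.62)]
jig -1 100 0.15 [(-0.69, 0.69, 1.23, 0.16, 1.31, 2.66)]
```

```bash
cat >> k.py <<'E'
def plan(q0,wps,x,rv,step=.45):
    """split joint path into pose steps of <= step rad; prints dpos/.4 and rotvec/.5 from start pose x,rv"""
    p,_=fit(); Q=[]; q=np.array(q0,float)
    for w in wps:
        w=np.array(w); Q+=[q+(w-q)*s for s in np.linspace(0,1,200)[1:]]; q=w
    x0,W0=fk(q0,p); off=np.array(x)-x0; last=(x0,W0)
    for i,q in enumerate(Q):
        X,W=fk(q,p); rv=Ro.from_matrix(W@last[1].T).as_rotvec()
        if np.abs(rv).max()>step or np.abs(X-last[0]).max()>.28 or i==len(Q)-1:
            print(q.round(2),(X+off).round(3),"dp",((X-last[0])/.4).round(3).tolist(),"dr",(rv/.5).round(3).tolist(),"rows",round(max(np.linalg.norm(rv)/.125,np.linalg.norm(X-last[0])/.0417),1)); last=(X,W)
E
python3 - <<'E'
from k import *
o=telemetry.observe(); plan(o["qpos"],[[.52,.3,2.22,3.54,.8,1.34]],o["tool_pos"],0)
E
```

```text
[ 0.67  0.06  1.77  0.3   0.93 -0.71] [0.312 0.43  0.299] dp [-0.195, 0.201, -0.116] dr [0.857, 0.93, -0.853] rows 6.1
[ 0.65  0.09  1.83  0.73  0.91 -0.44] [0.268 0.497 0.305] dp [-0.109, 0.166, 0.014] dr [0.583, 0.91, -0.786] rows 5.3
[ 0.63  0.12  1.89  1.13  0.9  -0.19] [0.26  0.546 0.333] dp [-0.02, 0.123, 0.072] dr [0.457, 0.916, -0.703] rows 5.0
[0.61 0.15 1.94 1.51 0.88 0.05] [0.284 0.575 0.368] dp [0.059, 0.073, 0.087] dr [0.417, 0.926, -0.628] rows 4.8
[0.6  0.18 1.99 1.86 0.87 0.28] [0.331 0.582 0.396] dp [0.118, 0.016, 0.07] dr [0.424, 0.901, -0.553] rows 4.6
[0.58 0.2  2.04 2.24 0.85 0.52] [0.398 0.562 0.41 ] dp [0.166, -0.049, 0.034] dr [0.51, 0.933, -0.549] rows 4.8
[0.56 0.23 2.09 2.64 0.84 0.77] [0.472 0.512 0.4  ] dp [0.185, -0.124, -0.025] dr [0.628, 0.917, -0.569] rows 5.0
[0.54 0.27 2.16 3.09 0.82 1.05] [0.54  0.424 0.356] dp [0.171, -0.221, -0.109] dr [0.832, 0.908, -0.691] rows 5.6
[0.52 0.3  2.22 3.54 0.8  1.34] [0.571 0.314 0.285] dp [0.076, -0.274, -0.179] dr [0.904, 0.703, -0.794] rows 5.6
```

Request:
apply_moves(delta_pos=[[-0.1, 0.1, -0.06], [-0.2, 0.2, -0.12], [-0.2, 0.2, -0.12], [-0.2, 0.2, -0.12], [-0.2, 0.2, -0.12], [-0.2, 0.2, -0.12], [-0.2, 0.2, -0.12]], dr=[[0.14, 0.15, -0.14], [0.28, 0.31, -0.28], [0.43, 0.46, -0.43], [0.57, 0.62, -0.57], [0.71, 0.77, -0.71], [0.86, 0.93, -0.85], [0.86, 0.93, -0.85]], jaw=[0.43, 0.43, 0.43, 0.43, 0.43, 0.43, 0.43])

```text
time: 1.85
tool_pos: [0.3125, 0.4303, 0.298]
tool_rot: [2.679, -0.002, 2.808]
contact_force: [0.3, -0.7, 0.2]
opening: 0.0399
grip_force: 0.0
```

Request:
apply_moves(delta_pos=[[-0.05, 0.08, 0], [-0.11, 0.17, 0.02], [-0.11, 0.17, 0.02], [-0.11, 0.17, 0.02], [-0.11, 0.17, 0.02], [-0.11, 0.17, 0.02]], dr=[[0.11, 0.18, -0.16], [0.22, 0.36, -0.31], [0.34, 0.54, -0.47], [0.47, 0.72, -0.63], [0.58, 0.91, -0.79], [0.58, 0.91, -0.79]], jaw=[0.43, 0.43, 0.43, 0.43, 0.43, 0.43])

```text
time: 2.35
tool_pos: [0.2677, 0.4983, 0.3056]
tool_rot: [2.662, -0.535, 2.41]
contact_force: [-0.9, -0.8, -0.4]
opening: 0.0394
grip_force: 0.0
```

```bash
python3 o.py
```

```text
[ 0.6232  0.1129  1.8188  0.7426  0.9269 -0.456 ] [0.2677 0.4983 0.3056] [ 2.662 -0.535  2.41 ] 2.35 0.03943920772631242 0.0 [-0.9 -0.8 -0.4]
```

Tracking the planned joint path; continue.

Request:
apply_moves(delta_pos=[[-0.02, 0.12, 0.07], [-0.02, 0.12, 0.07], [-0.02, 0.12, 0.07], [-0.02, 0.12, 0.07], [-0.02, 0.12, 0.07], [-0.02, 0.12, 0.07]], dr=[[0.09, 0.18, -0.14], [0.18, 0.36, -0.28], [0.27, 0.55, -0.42], [0.37, 0.73, -0.56], [0.46, 0.92, -0.7], [0.46, 0.92, -0.7]], jaw=[0.43, 0.43, 0.43, 0.43, 0.43, 0.43])

```text
time: 2.85
tool_pos: [0.2592, 0.5459, 0.3324]
tool_rot: [3.049, -0.966, 1.779]
contact_force: [-0.3, 0.1, -0.1]
opening: 0.0394
grip_force: 0.0
```

Request:
apply_moves(delta_pos=[[0.06, 0.07, 0.09], [0.06, 0.07, 0.09], [0.06, 0.07, 0.09], [0.06, 0.07, 0.09], [0.06, 0.07, 0.09], [0.06, 0.07, 0.09]], dr=[[0.08, 0.18, -0.12], [0.17, 0.37, -0.25], [0.25, 0.55, -0.38], [0.33, 0.74, -0.5], [0.42, 0.93, -0.63], [0.42, 0.93, -0.63]], jaw=[0.43, 0.43, 0.43, 0.43, 0.43, 0.43])

```text
time: 3.35
tool_pos: [0.2827, 0.5745, 0.3687]
tool_rot: [-2.299, -1.007, 0.66]
contact_force: [0.1, 0.7, -1.9]
opening: 0.0395
grip_force: 0.0
```

Request:
apply_moves(delta_pos=[[0.12, 0.02, 0.07], [0.12, 0.02, 0.07], [0.12, 0.02, 0.07], [0.12, 0.02, 0.07], [0.12, 0.02, 0.07], [0.12, 0.02, 0.07]], dr=[[0.08, 0.18, -0.11], [0.17, 0.36, -0.22], [0.25, 0.54, -0.33], [0.34, 0.72, -0.44], [0.42, 0.9, -0.55], [0.42, 0.9, -0.55]], jaw=[0.43, 0.43, 0.43, 0.43, 0.43, 0.43])

```text
time: 3.85
tool_pos: [0.3305, 0.5833, 0.3977]
tool_rot: [-1.796, -0.643, 0.0]
contact_force: [-1.1, 0.7, -0.9]
opening: 0.0393
grip_force: 0.0
```

```bash
python3 - <<'E'
from k import *
import json
o=telemetry.observe(); q=o["qpos"]
json.dump([(list(q),list(o["tool_pos"]),list(o["tool_rot"])),([.6232,.1129,1.8188,.7426,.9269,-.456],[.2677,.4983,.3056],[2.662,-.535,2.41])],open("d.json","w"))
p,c=fit(); print(p.round(4),c,q.round(3),o["tool_pos"].round(4))
W=tool(np.radians(13.2),np.radians(10),1); qt,cc=ik(p,np.array([.5545,.311,.27])+.019*W[:,2],W,np.array([.52,.3,2.22,3.5,.8,1.34])); print(qt.round(3),cc)
plan(q,[qt],o["tool_pos"],0)
E
```

```text
[0.0776 0.168  0.5098 0.3693 0.3119 1.5707] 0.03055831996100774 [0.565 0.222 1.983 1.87  0.905 0.243] [0.3305 0.5833 0.3977]
[0.518 0.364 2.275 3.5   0.918 1.398] 2.5876548865312603e-31
[0.56 0.25 2.04 2.21 0.91 0.49] [0.388 0.567 0.407] dp [0.143, -0.04, 0.022] dr [0.47, 0.912, -0.5] rows 4.6
[0.54 0.28 2.11 2.58 0.91 0.75] [0.456 0.523 0.395] dp [0.17, -0.111, -0.029] dr [0.585, 0.909, -0.538] rows 4.8
[0.53 0.32 2.19 3.01 0.91 1.05] [0.523 0.439 0.353] dp [0.168, -0.21, -0.106] dr [0.777, 0.903, -0.672] rows 5.5
[0.52 0.36 2.27 3.47 0.92 1.38] [0.557 0.319 0.279] dp [0.085, -0.3, -0.183] dr [0.904, 0.728, -0.844] rows 5.7
[0.52 0.36 2.28 3.5  0.92 1.4 ] [0.557 0.31  0.273] dp [0.001, -0.023, -0.015] dr [0.064, 0.041, -0.067] rows 0.4
```

Request:
apply_moves(delta_pos=[[0.14, -0.04, 0.02], [0.14, -0.04, 0.02], [0.14, -0.04, 0.02], [0.14, -0.04, 0.02], [0.14, -0.04, 0.02], [0.14, -0.04, 0.02]], dr=[[0.09, 0.18, -0.1], [0.19, 0.36, -0.2], [0.28, 0.55, -0.3], [0.38, 0.73, -0.4], [0.47, 0.91, -0.5], [0.47, 0.91, -0.5]], jaw=[0.43, 0.43, 0.43, 0.43, 0.43, 0.43])

```text
time: 4.35
tool_pos: [0.3866, 0.568, 0.4068]
tool_rot: [-1.626, -0.158, -0.323]
contact_force: [-0.5, 0.7, 0.3]
opening: 0.0395
grip_force: 0.0
```

Request:
apply_moves(delta_pos=[[0.1, -0.05, -0.01], [0.17, -0.11, -0.03], [0.17, -0.11, -0.03], [0.17, -0.11, -0.03], [0.17, -0.11, -0.03], [0.17, -0.11, -0.03]], dr=[[0.12, 0.18, -0.11], [0.23, 0.36, -0.22], [0.35, 0.55, -0.32], [0.47, 0.73, -0.43], [0.58, 0.91, -0.54], [0.58, 0.91, -0.54]], jaw=[0.43, 0.43, 0.43, 0.43, 0.43, 0.43])

```text
time: 4.85
tool_pos: [0.4551, 0.5245, 0.3959]
tool_rot: [-1.568, 0.376, -0.593]
contact_force: [-0.4, 0.7, 0.7]
opening: 0.0394
grip_force: 0.0
```

Request:
apply_moves(delta_pos=[[0.08, -0.06, 0], [0.17, -0.14, 0], [0.17, -0.21, 0], [0.17, -0.21, 0], [0.17, -0.21, 0], [0.17, -0.21, 0]], dr=[[0.13, 0.15, -0.11], [0.26, 0.3, -0.22], [0.39, 0.45, -0.34], [0.52, 0.6, -0.45], [0.65, 0.75, -0.56], [0.78, 0.9, -0.67]], jaw=[0.43, 0.43, 0.43, 0.43, 0.43, 0.43])

```text
time: 5.35
tool_pos: [0.5254, 0.4391, 0.3963]
tool_rot: [-1.621, 0.966, -0.975]
contact_force: [0.2, 0.2, -0.5]
opening: 0.0397
grip_force: 0.0
```

```bash
cat >> k.py <<'E'
def go(x,W):
    o=telemetry.observe(); W0=Ro.from_euler('xyz',o["tool_rot"]).as_matrix()
    d=(np.array(x)-o["tool_pos"])/.4; r=Ro.from_matrix(W@W0.T).as_rotvec()/.5
    print("now",o["tool_pos"].round(4),"dp",d.round(4).tolist(),"dr",r.round(3).tolist(),"t",round(o["time"],2))
E
python3 - <<'E'
from k import *
W=tool(np.radians(13.2),np.radians(10),1); go(np.array([.5545,.311,.27])+.019*W[:,2],W)
print(telemetry.observe()["qpos"].round(2))
E
```

```text
now [0.5254 0.4391 0.3963] dp [0.1183, -0.3095, -0.3241] dr [0.981, 0.769, -0.909] t 5.35
[0.54 0.26 2.12 3.   0.78 1.06]
```

Request:
apply_moves(delta_pos=[[0.03, -0.08, -0.05], [0.06, -0.16, -0.1], [0.09, -0.24, -0.15], [0.12, -0.31, -0.2], [0.12, -0.31, -0.27], [0.12, -0.31, -0.32], [0.12, -0.31, -0.32], [0.12, -0.31, -0.32]], dr=[[0.16, 0.13, -0.15], [0.33, 0.26, -0.3], [0.49, 0.38, -0.45], [0.65, 0.51, -0.6], [0.82, 0.64, -0.75], [0.98, 0.77, -0.91], [0.98, 0.77, -0.91], [0.98, 0.77, -0.91]], jaw=[0.43, 0.43, 0.43, 0.43, 0.43, 0.43, 0.43, 0.43])

```text
time: 6.02
tool_pos: [0.5736, 0.3175, 0.2682]
tool_rot: [-3.137, 1.397, -2.9]
contact_force: [-0.4, -0.5, -0.0]
opening: 0.0391
grip_force: 0.0
```

```bash
python3 - <<'E'
from k import *
W=tool(np.radians(13.2),np.radians(10),1); go(np.array([.5545,.311,.14])+.019*W[:,2],W)
t=snap("top","t1"); s=snap("scene","s1"); print(telemetry.observe()["qpos"].round(2))
k=lambda im,x,y,w,h:cv2.resize(im[y:y+h,x:x+w,::-1],None,fx=4,fy=4,interpolation=cv2.INTER_CUBIC)
cv2.imwrite("pics/m1.png",np.hstack([k(t,120,190,100,80),k(s,140,140,100,80)]))
E
```

```text
now [0.5736 0.3175 0.2682] dp [-0.0022, -0.0057, -0.3289] dr [0.001, 0.003, -0.013] t 6.02
[0.52 0.44 2.21 3.5  0.93 1.4 ]
```

View pics/m1.png

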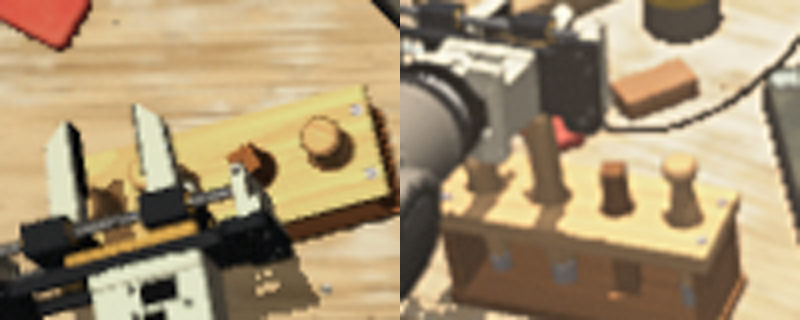

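```bash
python3 - <<'E'
from h import *
o=telemetry.observe(); c=np.array(o["tool_pos"]); y=np.array([-.228,.974,0])
print(proj("top",c),proj("top",c+y*.03),proj("top",c-y*.03)) 
E
```

```text
[145.76476552 219.24019116] [134.22319092 222.17976232] [157.33612606 216.29939221]
```

Request:
apply_moves(delta_pos=[[-0.002, -0.012, -0.05], [-0.002, -0.015, -0.1], [-0.002, -0.015, -0.15], [-0.002, -0.015, -0.2], [-0.002, -0.015, -0.25], [-0.002, -0.015, -0.3], [-0.002, -0.015, -0.33], [-0.002, -0.015, -0.33]], dr=[[0, 0, -0.01], [0, 0, -0.01], [0, 0, -0.01], [0, 0, -0.01], [0, 0, -0.01], [0, 0, -0.01], [0, 0, -0.01], [0, 0, -0.01]], jaw=[0.43, 0.43, 0.43, 0.43, 0.43, 0.43, 0.43, 0.43])

```text
time: 6.78
tool_pos: [0.5721, 0.3094, 0.133]
tool_rot: [3.132, 1.392, -2.922]
contact_force: [-0.1, 0.7, -0.6]
opening: 0.0394
grip_force: 0.3
```

Request:
apply_moves(delta_pos=[[0, 0, 0], [0, 0, 0]], dr=[[0, 0, 0], [0, 0, 0]], jaw=[0.43, 0.43])

```text
time: 6.95
tool_pos: [0.5721, 0.3092, 0.1361]
tool_rot: [3.123, 1.395, -2.934]
contact_force: [-0.5, 1.0, -0.9]
opening: 0.0392
grip_force: 0.4
```

```bash
python3 - <<'E'
from k import *
W=tool(np.radians(13.2),np.radians(10),1); go(np.array([.5545,.311,.14])+.019*W[:,2],W)
E
```

```text
now [0.5721 0.3092 0.1361] dp [0.0014, 0.0151, 0.0015] dr [-0.006, -0.004, 0.007] t 6.95
```

Request:
apply_moves(delta_pos=[[0, 0.015, 0], [0, 0.015, 0], [0, 0.015, 0], [0, 0.015, 0], [0, 0.015, 0], [0, 0.015, 0], [0, 0.015, 0], [0, 0.015, 0]], dr=[[0, 0, 0], [0, 0, 0], [0, 0, 0], [0, 0, 0], [0, 0, 0], [0, 0, 0], [0, 0, 0], [0, 0, 0]], jaw=[0.43, 0.43, 0, 0, 0, 0, 0, 0], force=40)

```text
time: 7.62
tool_pos: [0.5717, 0.3157, 0.1356]
tool_rot: [3.119, 1.395, -2.936]
contact_force: [-1.5, 5.2, 3.3]
opening: 0.0241
grip_force: 40.1
```

```bash
python3 o.py
```

```text
[0.5305 0.8057 2.2433 3.4507 1.3067 1.5462] [0.5717 0.3157 0.1356] [ 3.119  1.395 -2.936] 7.6167 0.024135443276205044 40.06079167127609 [-1.5  5.2  3.3]
```

Request:
apply_moves(delta_pos=[[0, 0, 0.04], [0, 0, 0.09], [0, 0, 0.15], [0, 0, 0.21], [0, 0, 0.27], [0, 0, 0.33], [0, 0, 0.39], [0, 0, 0.4]], dr=[[0, 0, 0], [0, 0, 0], [0, 0, 0], [0, 0, 0], [0, 0, 0], [0, 0, 0], [0, 0, 0], [0, 0, 0]], jaw=[0, 0, 0, 0, 0, 0, 0, 0])

```text
time: 8.28
tool_pos: [0.572, 0.3143, 0.2987]
tool_rot: [3.111, 1.397, -2.948]
contact_force: [0.4, -0.3, -0.1]
opening: 0.0241
grip_force: 39.9
```

```bash
python3 - <<'E'
from k import *
o=telemetry.observe(); q=o["qpos"]; print(q.round(3),o["tool_pos"].round(4),o["opening"],o["time"])
snap("scene","s2"); 
p,c=fit()
W=tool(JY-np.pi/2,np.radians(100),1); x=jig(.008,-.009,.20)+.019*W[:,2]
qt,cc=ik(p,x,W,np.array([-.69,.6,1.2,.18,1.3,-.5])); print(qt.round(3),cc,x)
plan(q,[qt],o["tool_pos"],0)
E
```

```text
[0.529 0.367 2.187 3.548 0.844 1.352] [0.572  0.3143 0.2987] 0.024115458564751304 8.2833
[-0.692  0.65   1.155  0.16   1.413 -0.468] 2.929204476585536e-21 [ 0.57710471 -0.31383316  0.18128865]
[0.35 0.41 2.03 3.04 0.93 1.08] [0.649 0.335 0.387] dp [0.193, 0.051, 0.221] dr [-0.931, -0.79, 0.462] rows 5.2
[0.18 0.45 1.89 2.58 1.01 0.83] [0.687 0.334 0.431] dp [0.094, -0.002, 0.11] dr [-0.902, -0.737, 0.321] rows 4.8
[0.02 0.49 1.76 2.13 1.08 0.59] [0.704 0.308 0.43 ] dp [0.043, -0.065, -0.004] dr [-0.903, -0.683, 0.288] rows 4.7
[-0.14  0.52  1.62  1.69  1.16  0.35] [0.709 0.245 0.387] dp [0.014, -0.158, -0.107] dr [-0.924, -0.593, 0.321] rows 4.6
[-0.3   0.56  1.49  1.25  1.23  0.12] [0.702 0.132 0.317] dp [-0.018, -0.28, -0.174] dr [-0.932, -0.426, 0.386] rows 4.4
[-0.46  0.6   1.35  0.81  1.3  -0.12] [ 0.671 -0.031  0.246] dp [-0.076, -0.409, -0.177] dr [-0.91, -0.181, 0.443] rows 4.3
[-0.64  0.64  1.2   0.31  1.39 -0.39] [ 0.591 -0.257  0.2  ] dp [-0.201, -0.565, -0.116] dr [-0.924, 0.158, 0.505] rows 5.9
[-0.69  0.65  1.16  0.16  1.41 -0.47] [ 0.554 -0.331  0.197] dp [-0.093, -0.184, -0.006] dr [-0.256, 0.13, 0.137] rows 2.0
```

```bash
cat >> k.py <<'E'
U=tool(0,np.radians(10),1).T@[0,0,1]
def ends(q,p,off=0):
    X,W=fk(q,p); g=X+off-.019*W[:,2]; return g+.055*W@U, g-.125*W@U
def show(q0,wps):
    p,_=fit(); q=np.array(q0); o=telemetry.observe()["tool_pos"]; off=o-fk(q,p)[0]
    for w in wps:
        w=np.array(w)
        for s in np.linspace(0,1,5)[1:]:
            qq=q+(w-q)*s; b,f=ends(qq,p,off); print(qq.round(2),"tcp",(fk(qq,p)[0]+off).round(2),"butt",b.round(2),"fer",f.round(2))
        q=w
E
python3 - <<'E'
from k import *
q=telemetry.observe()["qpos"]
qt=[-.692,.65,1.155,.16,1.413,-.468]
wps=[[.4,0,2.1,3.2,.85,1.15],[-.3,.0,1.85,1.4,1.2,.2],[-.6,.1,1.7,.2,1.35,-.4],qt]
show(q,wps)
for c,z in(((182,145),.3),((255,228),.05),((325,128),.3),((245,195),.3)): print(c,onz("top",c,z))
E
```

```text
[0.5  0.28 2.17 3.46 0.85 1.3 ] tcp [0.57 0.31 0.38] butt [0.55 0.31 0.43] fer [0.57 0.3  0.25]
[0.46 0.18 2.14 3.37 0.85 1.25] tcp [0.56 0.3  0.46] butt [0.53 0.3  0.51] fer [0.58 0.29 0.33]
[0.43 0.09 2.12 3.29 0.85 1.2 ] tcp [0.55 0.29 0.53] butt [0.5  0.29 0.58] fer [0.58 0.27 0.42]
[0.4  0.   2.1  3.2  0.85 1.15] tcp [0.52 0.28 0.61] butt [0.47 0.28 0.64] fer [0.57 0.25 0.5 ]
[0.23 0.   2.04 2.75 0.94 0.91] tcp [0.52 0.29 0.65] butt [0.47 0.31 0.67] fer [0.6  0.21 0.6 ]
[0.05 0.   1.98 2.3  1.02 0.68] tcp [0.52 0.29 0.65] butt [0.47 0.31 0.63] fer [0.61 0.2  0.66]
[-0.12  0.    1.91  1.85  1.11  0.44] tcp [0.52 0.26 0.6 ] butt [0.47 0.27 0.56] fer [0.59 0.2  0.68]
[-0.3   0.    1.85  1.4   1.2   0.2 ] tcp [0.51 0.2  0.51] butt [0.47 0.18 0.47] fer [0.57 0.19 0.62]
[-0.38  0.02  1.81  1.1   1.24  0.05] tcp [0.5  0.14 0.44] butt [0.47 0.1  0.41] fer [0.56 0.18 0.54]
[-0.45  0.05  1.78  0.8   1.27 -0.1 ] tcp [0.48 0.06 0.38] butt [0.45 0.01 0.36] fer [0.53 0.14 0.46]
[-0.52  0.08  1.74  0.5   1.31 -0.25] tcp [ 0.44 -0.03  0.33] butt [ 0.42 -0.09  0.33] fer [0.48 0.07 0.38]
[-0.6   0.1   1.7   0.2   1.35 -0.4 ] tcp [ 0.39 -0.13  0.3 ] butt [ 0.38 -0.19  0.32] fer [ 0.42 -0.02  0.32]
[-0.62  0.24  1.56  0.19  1.37 -0.42] tcp [ 0.44 -0.18  0.29] butt [ 0.42 -0.24  0.31] fer [ 0.47 -0.07  0.31]
[-0.65  0.38  1.43  0.18  1.38 -0.43] tcp [ 0.48 -0.23  0.27] butt [ 0.47 -0.29  0.29] fer [ 0.51 -0.11  0.29]
[-0.67  0.51  1.29  0.17  1.4  -0.45] tcp [ 0.52 -0.28  0.24] butt [ 0.51 -0.34  0.25] fer [ 0.55 -0.16  0.26]
[-0.69  0.65  1.16  0.16  1.41 -0.47] tcp [ 0.55 -0.33  0.2 ] butt [ 0.54 -0.39  0.22] fer [ 0.58 -0.21  0.22]
(182, 145) [0.75568551 0.22217921 0.3       ]
(255, 228) [0.58218173 0.05254524 0.05      ]
(325, 128) [ 0.79351272 -0.14049698  0.3       ]
(245, 195) [0.62183027 0.06407443 0.3       ]
```

View pics/s2.png

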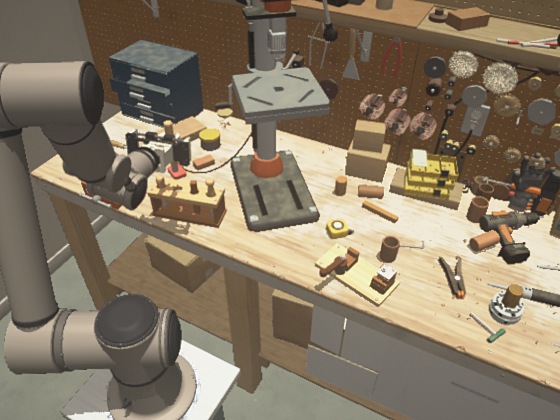

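```bash
python3 - <<'E'
from k import *
o=telemetry.observe(); q=o["qpos"]
plan(q,[[.4,0,2.1,3.2,.85,1.15],[-.3,.0,1.85,1.4,1.2,.2],[-.6,.1,1.7,.2,1.35,-.4]],o["tool_pos"],0,.47)
E
```

```text
[0.42 0.06 2.12 3.26 0.85 1.19] [0.538 0.29  0.554] dp [-0.084, -0.061, 0.642] dr [-0.338, -0.942, 0.189] rows 6.2
[0.26 0.   2.05 2.83 0.92 0.95] [0.522 0.285 0.648] dp [-0.04, -0.013, 0.234] dr [-0.956, -0.8, -0.023] rows 5.0
[0.1  0.   1.99 2.43 1.   0.74] [0.521 0.288 0.655] dp [-0.003, 0.008, 0.018] dr [-0.941, -0.59, -0.056] rows 4.4
[-0.05  0.    1.94  2.03  1.08  0.53] [0.52  0.278 0.623] dp [-0.002, -0.026, -0.08] dr [-0.957, -0.515, -0.008] rows 4.3
[-0.21  0.    1.88  1.64  1.15  0.33] [0.519 0.24  0.561] dp [-0.003, -0.094, -0.154] dr [-0.943, -0.386, 0.069] rows 4.1
[-0.34  0.01  1.83  1.24  1.22  0.12] [0.51  0.171 0.475] dp [-0.022, -0.172, -0.216] dr [-0.949, -0.199, 0.188] rows 3.9
[-0.45  0.05  1.78  0.81  1.27 -0.1 ] [0.482 0.066 0.378] dp [-0.071, -0.263, -0.242] dr [-0.947, 0.032, 0.347] rows 4.0
[-0.57  0.09  1.71  0.31  1.34 -0.35] [ 0.413 -0.096  0.308] dp [-0.172, -0.406, -0.174] dr [-0.944, 0.308, 0.495] rows 4.5
[-0.6   0.1   1.7   0.2   1.35 -0.4 ] [ 0.393 -0.134  0.302] dp [-0.05, -0.095, -0.017] dr [-0.18, 0.108, 0.108] rows 1.0
```

Request:
apply_moves(delta_pos=[[-0.01, -0.01, 0.1], [-0.02, -0.02, 0.2], [-0.04, -0.03, 0.3], [-0.05, -0.04, 0.4], [-0.06, -0.05, 0.5], [-0.08, -0.06, 0.6], [-0.08, -0.06, 0.64], [-0.08, -0.06, 0.64]], dr=[[-0.05, -0.13, 0.03], [-0.1, -0.27, 0.05], [-0.15, -0.4, 0.08], [-0.2, -0.54, 0.11], [-0.24, -0.67, 0.14], [-0.29, -0.81, 0.16], [-0.34, -0.94, 0.19], [-0.34, -0.94, 0.19]], jaw=[0, 0, 0, 0, 0, 0, 0, 0])

```text
time: 9.0
tool_pos: [0.5399, 0.29, 0.5514]
tool_rot: [-0.875, 1.203, -0.579]
contact_force: [-0.2, -1.4, -2.4]
opening: 0.0244
grip_force: 39.9
```

Request:
apply_moves(delta_pos=[[-0.01, 0, 0.05], [-0.02, 0, 0.1], [-0.03, 0, 0.15], [-0.04, -0.01, 0.2], [-0.04, -0.01, 0.23], [-0.04, -0.01, 0.23]], dr=[[-0.19, -0.16, 0], [-0.38, -0.32, -0.01], [-0.57, -0.48, -0.01], [-0.77, -0.64, -0.02], [-0.96, -0.8, -0.02], [-0.96, -0.8, -0.02]], jaw=[0, 0, 0, 0, 0, 0])

```text
time: 9.5
tool_pos: [0.5253, 0.2858, 0.6413]
tool_rot: [-1.084, 0.59, -0.762]
contact_force: [0.5, 0.9, -1.7]
opening: 0.0242
grip_force: 39.9
```

Request:
apply_moves(delta_pos=[[0, 0.01, 0.02], [0, 0.01, 0.02], [0, 0.01, 0.02], [0, 0.01, 0.02], [0, 0.01, 0.02]], dr=[[-0.21, -0.13, -0.01], [-0.42, -0.27, -0.02], [-0.63, -0.4, -0.04], [-0.84, -0.53, -0.05], [-0.94, -0.59, -0.06]], jaw=[0, 0, 0, 0, 0])

```text
time: 9.92
tool_pos: [0.5256, 0.2902, 0.6473]
tool_rot: [-1.21, 0.051, -0.832]
contact_force: [0.3, -0.1, -1.6]
opening: 0.0234
grip_force: 39.9
```

Request:
apply_moves(delta_pos=[[0, -0.01, -0.02], [0, -0.01, -0.04], [0, -0.02, -0.06], [0, -0.03, -0.08], [0, -0.03, -0.08]], dr=[[-0.21, -0.11, 0], [-0.43, -0.23, 0], [-0.64, -0.34, 0], [-0.85, -0.46, -0.01], [-0.96, -0.51, -0.01]], jaw=[0, 0, 0, 0, 0])

```text
time: 10.33
tool_pos: [0.5256, 0.2778, 0.6145]
tool_rot: [-1.356, -0.473, -0.802]
contact_force: [0.3, -0.4, -1.4]
opening: 0.0235
grip_force: 39.9
```

```bash
python3 o.py
```

```text
[-0.1148 -0.0462  1.9686  1.992   1.1081  0.5782] [0.5256 0.2778 0.6145] [-1.356 -0.473 -0.802] 10.3333 0.02346255401752492 39.93006706237793 [ 0.3 -0.4 -1.4]
```

Request:
apply_moves(delta_pos=[[0, -0.02, -0.04], [0, -0.05, -0.08], [0, -0.07, -0.12], [0, -0.09, -0.15], [0, -0.09, -0.15]], dr=[[-0.23, -0.1, 0.02], [-0.46, -0.19, 0.03], [-0.69, -0.28, 0.05], [-0.92, -0.38, 0.07], [-0.94, -0.39, 0.07]], jaw=[0, 0, 0, 0, 0])

```text
time: 10.75
tool_pos: [0.5252, 0.2416, 0.5564]
tool_rot: [-1.67, -0.925, -0.556]
contact_force: [-0.5, 0.2, -1.5]
opening: 0.0239
grip_force: 39.9
```

Request:
apply_moves(delta_pos=[[-0.01, -0.04, -0.05], [-0.01, -0.09, -0.11], [-0.02, -0.13, -0.17], [-0.02, -0.17, -0.22], [-0.02, -0.17, -0.22]], dr=[[-0.24, -0.05, 0.05], [-0.48, -0.1, 0.1], [-0.71, -0.15, 0.14], [-0.95, -0.2, 0.19], [-0.95, -0.2, 0.19]], jaw=[0, 0, 0, 0, 0])

```text
time: 11.17
tool_pos: [0.5165, 0.1743, 0.469]
tool_rot: [-2.552, -1.098, 0.307]
contact_force: [0.1, -0.2, -0.6]
opening: 0.0243
grip_force: 39.9
```

Request:
apply_moves(delta_pos=[[-0.02, -0.06, -0.06], [-0.04, -0.13, -0.12], [-0.05, -0.2, -0.18], [-0.07, -0.26, -0.24], [-0.07, -0.26, -0.24]], dr=[[-0.24, 0.01, 0.09], [-0.47, 0.02, 0.17], [-0.71, 0.02, 0.26], [-0.95, 0.03, 0.35], [-0.95, 0.03, 0.35]], jaw=[0, 0, 0, 0, 0])

```text
time: 11.58
tool_pos: [0.4878, 0.0708, 0.3728]
tool_rot: [3.107, -0.783, 1.004]
contact_force: [0.9, 0.1, -1.3]
opening: 0.0243
grip_force: 39.9
```

Request:
apply_moves(delta_pos=[[-0.04, -0.08, -0.04], [-0.08, -0.16, -0.07], [-0.11, -0.25, -0.11], [-0.14, -0.33, -0.14], [-0.17, -0.4, -0.17], [-0.17, -0.4, -0.17]], dr=[[-0.2, 0.06, 0.1], [-0.4, 0.13, 0.2], [-0.6, 0.19, 0.3], [-0.8, 0.26, 0.4], [-0.94, 0.31, 0.5], [-0.94, 0.31, 0.5]], jaw=[0, 0, 0, 0, 0, 0])

```text
time: 12.08
tool_pos: [0.42, -0.0885, 0.3054]
tool_rot: [3.047, -0.295, 1.293]
contact_force: [1.4, -0.1, -0.8]
opening: 0.0238
grip_force: 39.9
```

```bash
python3 o.py; python3 - <<'E'
from k import *
W=tool(JY-np.pi/2,np.radians(100),1); go(jig(.008,-.009,.16)+.019*W[:,2],W)
im=eyes.read_camera("top"); cv2.imwrite("pics/t3.png",cv2.resize(im[190:280,325:425,::-1],None,fx=6,fy=6,interpolation=cv2.INTER_CUBIC))
E
```

```text
[-0.6234  0.0639  1.7033  0.3148  1.3927 -0.3907] [ 0.42   -0.0885  0.3054] [ 3.047 -0.295  1.293] 12.0833 0.023771291989474665 39.91654247045517 [ 1.4 -0.1 -0.8]
now [ 0.42   -0.0885  0.3054] dp [0.3927, -0.5633, -0.4104] dr [-0.184, 0.242, 0.09] t 12.08
```

View pics/t3.png

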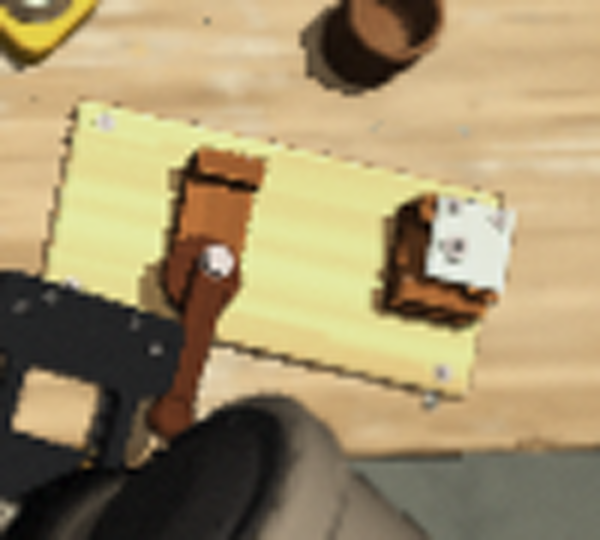

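```bash
python3 - <<'E'
from k import *
s=lambda x,y:((x+.5)/6-.5+325,(y+.5)/6-.5+190)
g=lambda x,y,z:onz("top",s(x,y),z)[:2]
a,b,c=g(105,121,.016),g(442,373,.016),g(72,284,.016); print("centre by screws",(a+b)/2,"yaw from a-c",np.degrees(np.arctan2(*(a-c)[::-1])),np.linalg.norm(a-c),np.linalg.norm(b-c),"yaw c-b",np.degrees(np.arctan2(*(c-b)[::-1]))-90)
C=[g(80,100,.015),g(503,190,.015),g(468,397,.015)]
print("back edge yaw",np.degrees(np.arctan2(*(C[0]-C[1])[::-1]))-90,np.linalg.norm(C[0]-C[1]),"centre",(C[0]+C[2])/2)
f1,f2=g(230,345,.015),g(468,397,.015); print("front edge yaw",np.degrees(np.arctan2(*(f1-f2)[::-1]))-90)
bu,pv=g(455,247,.079),g(217,260,.075); print("bush",bu,"pivot",pv)
for yaw in(-13,-14,-15):
  R=Z(np.radians(yaw))[:2,:2]; print(yaw,bu-R@[.008,-.078],pv-R@[-.026,.0375])
P=[g(428,192,.0745),g(515,208,.0745),g(495,293,.0745),g(422,275,.0745)]
print("plate",np.mean(P,0))
E
```

```text
centre by screws [ 0.57080777 -0.30660963] yaw from a-c -14.364047768861912 0.08901567817812414 0.19889029306341827 yaw c-b -15.139757271011433
back edge yaw -13.519177004230741 0.23002251116726566 centre [ 0.57030942 -0.30695983]
front edge yaw -13.95177080464731
bush [ 0.55823794 -0.38349628] pivot [ 0.55541943 -0.26349067]
-13 [ 0.56798916 -0.3056958 ] [ 0.57231739 -0.30587828]
-14 [ 0.56934548 -0.30587783] [ 0.57157505 -0.30616673]
-15 [ 0.57069842 -0.30608351] [ 0.57082779 -0.30644218]
plate [ 0.56140509 -0.39035405]
```

```bash
cat >> k.py <<'E'
JC=np.array([.5705,-.3065]);JY=np.radians(-14.5)
WT=tool(JY-np.pi/2,np.radians(100.1),1)
def gj(x,y,z): go(jig(x,y,z)+.019*WT[:,2],WT)
def where():
    o=telemetry.observe(); W=Ro.from_euler('xyz',o["tool_rot"]).as_matrix(); g=o["tool_pos"]-.019*W[:,2]
    return np.r_[Z(-JY)[:2,:2]@(g[:2]-JC),g[2]]
E
python3 -c "
from k import *
gj(.0065,.002,.14)"
```

```text
now [ 0.4206 -0.0869  0.3062] dp [0.3938, -0.5401, -0.4623] dr [-0.188, 0.245, 0.097] t 12.13
```

Request:
apply_moves(delta_pos=[[0.06, -0.08, -0.05], [0.12, -0.16, -0.1], [0.18, -0.24, -0.15], [0.24, -0.33, -0.2], [0.3, -0.41, -0.26], [0.36, -0.49, -0.32], [0.39, -0.54, -0.38], [0.39, -0.54, -0.42]], dr=[[-0.04, 0.05, 0.02], [-0.08, 0.1, 0.04], [-0.12, 0.15, 0.06], [-0.16, 0.2, 0.08], [-0.19, 0.25, 0.1], [-0.19, 0.25, 0.1], [-0.19, 0.25, 0.1], [-0.19, 0.25, 0.1]], jaw=[0, 0, 0, 0, 0, 0, 0, 0])

```text
time: 12.8
tool_pos: [0.5795, -0.3051, 0.1368]
tool_rot: [3.139, -0.173, 1.319]
contact_force: [-1.5, 0.1, -1.7]
opening: 0.0241
grip_force: 39.9
```

Request:
apply_moves(delta_pos=[[0, 0, -0.04], [0, 0, -0.04], [0, 0, -0.04]], dr=[[0, 0, 0], [0, 0, 0], [0, 0, 0]], jaw=[0, 0, 0])

```text
time: 13.05
tool_pos: [0.5765, -0.3025, 0.1219]
tool_rot: [-3.139, -0.173, 1.321]
contact_force: [0.3, 0.1, -1.4]
opening: 0.0241
grip_force: 39.9
```

```bash
python3 - <<'E'
from k import *
print(where().round(4)); gj(.0065,.002,.09)
a=eyes.read_camera("top"); b=eyes.read_camera("scene")
k=lambda im,x,y:cv2.resize(im[y:y+90,x:x+100,::-1],None,fx=4,fy=4,interpolation=cv2.INTER_CUBIC)
cv2.imwrite("pics/m4.png",np.hstack([k(a,325,190),k(b,310,215)]))
E
```

```text
[0.0048 0.0021 0.1406]
now [ 0.5765 -0.3025  0.1219] dp [0.0042, -0.0012, -0.1264] dr [0.004, -0.007, -0.007] t 13.05
```

View pics/m4.png

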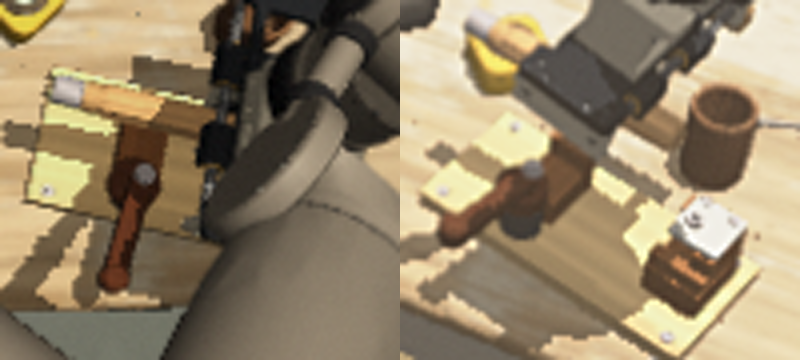

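```bash
python3 - <<'E'
from k import *
e=jig(.0048,.126,.1406); print("pred",proj("top",e),proj("scene",e))
P,d=two(((472.5-400)/4-.5+310,22.5/4-.5+215),(51.5/4-.5+325,90.5/4-.5+190)); print(P,d,Z(-JY)[:2,:2]@(P[:2]-JC))
E
```

```text
pred [337.32803657 212.17627459] [325.92592146 220.15142422]
[ 0.60837746 -0.18799639  0.13956296] 0.004602598791623257 [0.00700004 0.12421275]
```

Request:
apply_moves(delta_pos=[[0.003, -0.001, -0.04], [0.003, -0.001, -0.08], [0.003, -0.001, -0.12], [0.003, -0.001, -0.16], [0.003, -0.001, -0.19], [0.003, -0.001, -0.21], [0.003, -0.001, -0.21]], dr=[[0, 0, 0], [0, 0, 0], [0, 0, 0], [0, 0, 0], [0, 0, 0], [0, 0, 0], [0, 0, 0]], jaw=[0, 0, 0, 0, 0, 0, 0])

```text
time: 13.73
tool_pos: [0.5767, -0.3049, 0.0382]
tool_rot: [-3.139, -0.169, 1.322]
contact_force: [-1.4, -1.0, -1.2]
opening: 0.0239
grip_force: 39.9
```

```bash
python3 o.py; python3 -c "
from k import *
print(where().round(4)); gj(.006,.002,.053); gj(.006,-.02,.053)"
```

```text
[-0.6787  0.784   1.3089  0.1691  1.1274 -0.5092] [ 0.5767 -0.3049  0.0382] [-3.139 -0.169  1.322] 13.7333 0.023939277715820342 39.91773247718811 [-1.4 -1.  -1.2]
[ 0.0057 -0.0001  0.0569]
now [ 0.5767 -0.3049  0.0382] dp [0.0023, 0.0052, -0.0097] dr [0.013, -0.008, -0.01] t 13.73
now [ 0.5767 -0.3049  0.0382] dp [-0.0115, -0.0481, -0.0097] dr [0.013, -0.008, -0.01] t 13.73
```

Request:
apply_moves(delta_pos=[[0, 0, -0.008], [-0.002, -0.012, -0.008], [-0.005, -0.024, -0.008], [-0.008, -0.036, -0.008], [-0.011, -0.048, -0.008], [-0.011, -0.048, -0.008]], dr=[[0.01, -0.01, -0.01], [0.01, -0.01, -0.01], [0.01, -0.01, -0.01], [0.01, -0.01, -0.01], [0.01, -0.01, -0.01], [0.01, -0.01, -0.01]], jaw=[0, 0, 0, 0, 0, 0])

```text
time: 14.23
tool_pos: [0.5723, -0.3255, 0.0355]
tool_rot: [3.139, -0.174, 1.318]
contact_force: [-1.1, -0.4, -5.0]
opening: 0.0243
grip_force: 39.9
```

```bash
python3 o.py; python3 -c "
from k import *
print(where().round(4)); gj(.006,-.033,.053)"
```

```text
[-0.7099  0.798   1.288   0.1732  1.1367 -0.5364] [ 0.5723 -0.3255  0.0355] [ 3.139 -0.174  1.318] 14.2333 0.024276947567452394 39.92215007543564 [-1.1 -0.4 -5. ]
[ 0.0065 -0.0212  0.0542]
now [ 0.5723 -0.3255  0.0355] dp [-0.0086, -0.0281, -0.003] dr [0.006, 0.003, -0.0] t 14.23
```

Request:
apply_moves(delta_pos=[[0, 0, -0.005], [-0.002, -0.009, -0.005], [-0.005, -0.018, -0.005], [-0.007, -0.025, -0.005], [-0.007, -0.025, -0.005]], dr=[[0, 0, 0], [0, 0, 0], [0, 0, 0], [0, 0, 0], [0, 0, 0]], jaw=[0, 0, 0, 0, 0])

```text
time: 14.65
tool_pos: [0.5695, -0.3361, 0.0339]
tool_rot: [3.138, -0.173, 1.318]
contact_force: [-1.3, -0.6, 0.5]
opening: 0.0242
grip_force: 39.9
```

```bash
python3 o.py; python3 -c "
from k import *
print(where().round(4)); gj(.006,-.036,.053)"
```

```text
[-0.7244  0.8054  1.2772  0.1714  1.141  -0.5489] [ 0.5695 -0.3361  0.0339] [ 3.138 -0.173  1.318] 14.65 0.024188722758561283 39.925080835819244 [-1.3 -0.6  0.5]
[ 0.0064 -0.0321  0.0526]
now [ 0.5695 -0.3361  0.0339] dp [-0.0036, -0.0089, 0.0011] dr [0.008, 0.005, 0.001] t 14.65
```

Request:
apply_moves(delta_pos=[[-0.001, -0.005, 0], [-0.002, -0.009, 0], [-0.003, -0.012, 0], [-0.003, -0.012, 0]], dr=[[0, 0, 0], [0, 0, 0], [0, 0, 0], [0, 0, 0]], jaw=[0, 0, 0, 0])

```text
time: 14.98
tool_pos: [0.5692, -0.3373, 0.0337]
tool_rot: [3.14, -0.178, 1.319]
contact_force: [1.1, 8.6, 1.0]
opening: 0.0241
grip_force: 39.9
```

```bash
python3 -c "
from k import *
print(where().round(4))"
```

```text
[ 0.0064 -0.0335  0.0524]
```

Request:
apply_moves(delta_pos=[[0.003, -0.001, -0.001], [0.006, -0.002, -0.002], [0.006, -0.002, -0.002]], dr=[[0, 0, 0], [0, 0, 0], [0, 0, 0]], jaw=[0, 0, 0])

```text
time: 15.23
tool_pos: [0.5698, -0.3375, 0.0329]
tool_rot: [-3.139, -0.179, 1.319]
contact_force: [-5.3, 9.2, 5.3]
opening: 0.024
grip_force: 39.9
```

```bash
python3 -c "
from k import *
print(where().round(4))"
```

```text
[ 0.0072 -0.0336  0.0516]
```

Request:
apply_moves(delta_pos=[[0, 0, 0], [0, 0, 0], [0, 0, 0], [0, 0, 0], [0, 0, 0], [0, 0, 0]], dr=[[0, 0, 0], [0, 0, 0], [0, 0, 0], [0, 0, 0], [0, 0, 0], [0, 0, 0]], jaw=[0.3, 0.35, 0.4, 0.5, 0.5, 0.5])

```text
time: 15.73
tool_pos: [0.5711, -0.3408, 0.0329]
tool_rot: [3.138, -0.174, 1.318]
contact_force: [0.2, -0.7, -0.4]
opening: 0.0455
grip_force: 0.0
```

Request:
apply_moves(delta_pos=[[0, 0, 0.05], [0, 0, 0.11], [0, 0, 0.18], [0, 0, 0.26], [0, 0, 0.3], [0, 0, 0.3]], dr=[[0, 0, 0], [0, 0, 0], [0, 0, 0], [0, 0, 0], [0, 0, 0], [0, 0, 0]], jaw=[0.5, 0.5, 0.5, 0.5, 0.5, 0.5])

```text
time: 16.23
tool_pos: [0.5727, -0.3421, 0.1579]
tool_rot: [3.131, -0.17, 1.32]
contact_force: [0.4, -0.1, 0.1]
opening: 0.046
grip_force: 0.0
```

```bash
python3 o.py; python3 - <<'E'
from k import *
a=eyes.read_camera("top"); b=eyes.read_camera("scene")
k=lambda im,x,y:cv2.resize(im[y:y+90,x:x+100,::-1],None,fx=4,fy=4,interpolation=cv2.INTER_CUBIC)
cv2.imwrite("pics/m5.png",np.hstack([k(a,325,190),k(b,310,215)]))
E
```

```text
[-0.7281  0.6889  1.1411  0.1588  1.3829 -0.5113] [ 0.5727 -0.3421  0.1579] [ 3.131 -0.17   1.32 ] 16.2333 0.04599883874531293 0.0 [ 0.4 -0.1  0.1]
```

View pics/m5.png

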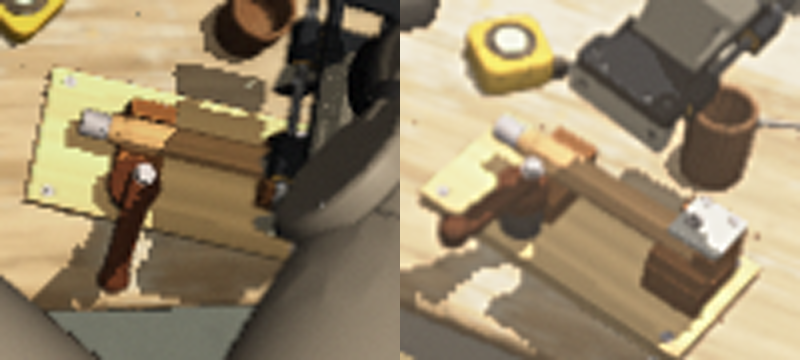

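```bash
cat >> k.py <<'E'
W9=tool(JY-np.pi/2,np.pi/2,1)
def post(th,rho=.06):
    e=np.array([-np.cos(th),np.sin(th)]);t=np.array([np.sin(th),np.cos(th)])
    return np.array([-.026,.0375])+rho*e-(.009+.019*abs(np.sin(th))+.0095*abs(np.cos(th)))*t
E
python3 - <<'E'
from k import *
a=jig(*post(-.3),.052); go(a+[0,0,.1],W9); go(a+[0,0,0],W9)
for th in(.1,.3,.5,.7,.9,1.1,1.3,1.45,1.6,1.7,1.8): print(th,((jig(*post(th),.052)-a)/.4).round(3)[:2])
E
```

```text
now [ 0.571  -0.3407  0.153 ] dp [-0.1876, 0.1263, -0.0025] dr [-0.334, 0.093, -0.001] t 16.33
now [ 0.571  -0.3407  0.153 ] dp [-0.1876, 0.1263, -0.2525] dr [-0.334, 0.093, -0.001] t 16.33
0.1 [-0.011  0.07 ]
0.3 [-0.012  0.095]
0.5 [-0.008  0.121]
0.7 [0.002 0.147]
0.9 [0.018 0.173]
1.1 [0.041 0.196]
1.3 [0.07  0.215]
1.45 [0.095 0.224]
1.6 [0.121 0.23 ]
1.7 [0.136 0.232]
1.8 [0.151 0.233]
```

Request:
apply_moves(delta_pos=[[-0.05, 0.03, 0.02], [-0.1, 0.06, 0.02], [-0.15, 0.1, 0.02], [-0.19, 0.126, 0], [-0.19, 0.126, -0.06], [-0.19, 0.126, -0.14], [-0.19, 0.126, -0.21], [-0.19, 0.126, -0.25]], dr=[[-0.1, 0.03, 0], [-0.2, 0.06, 0], [-0.33, 0.09, 0], [-0.33, 0.09, 0], [-0.33, 0.09, 0], [-0.33, 0.09, 0], [-0.33, 0.09, 0], [-0.33, 0.09, 0]], jaw=[0, 0, 0, 0, 0, 0, 0, 0], force=20)

```text
time: 17.0
tool_pos: [0.4925, -0.2882, 0.0481]
tool_rot: [-3.135, -0.006, 1.318]
contact_force: [-0.2, 1.1, 0.4]
opening: 0.0013
grip_force: 0.0
```

Request:
apply_moves(delta_pos=[[0, 0, 0], [-0.005, 0.03, 0], [-0.01, 0.06, 0], [-0.011, 0.08, 0], [-0.012, 0.095, 0], [-0.008, 0.121, 0], [0.002, 0.147, 0], [0.002, 0.147, 0]], dr=[[0, 0, 0], [0, 0, 0], [0, 0, 0], [0, 0, 0], [0, 0, 0], [0, 0, 0], [0, 0, 0], [0, 0, 0]], jaw=[0, 0, 0, 0, 0, 0, 0, 0])

```text
time: 17.67
tool_pos: [0.4963, -0.2292, 0.0534]
tool_rot: [3.141, -0.004, 1.32]
contact_force: [-0.4, -0.2, 0.1]
opening: 0.0006
grip_force: 0.2
```

```bash
python3 o.py; python3 - <<'E'
from k import *
print(where().round(4),post(.7).round(4))
a=eyes.read_camera("top"); b=eyes.read_camera("scene")
k=lambda im,x,y:cv2.resize(im[y:y+90,x:x+100,::-1],None,fx=4,fy=4,interpolation=cv2.INTER_CUBIC)
cv2.imwrite("pics/m6.png",np.hstack([k(a,325,190),k(b,310,215)]))
E
```

```text
[-0.5749  0.5773  1.6765  0.0045  0.8886 -0.3266] [ 0.4963 -0.2292  0.0534] [ 3.141 -0.004  1.32 ] 17.6667 0.0006159899732203664 0.19247000069753994 [-0.4 -0.2  0.1]
[-0.0912  0.0562  0.0724] [-0.0903  0.0544]
```

View pics/m6.png

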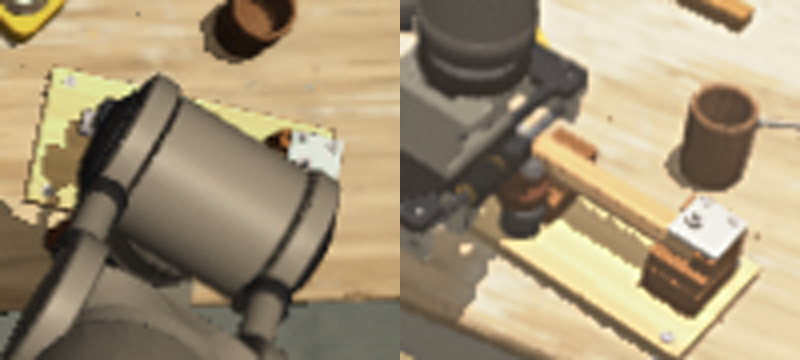

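Request:
apply_moves(delta_pos=[[0.008, 0.013, 0], [0.016, 0.026, 0], [0.027, 0.037, 0], [0.039, 0.049, 0], [0.053, 0.058, 0], [0.068, 0.068, 0], [0.08, 0.073, 0], [0.08, 0.073, 0]], dr=[[0, 0, 0], [0, 0, 0], [0, 0, 0], [0, 0, 0], [0, 0, 0], [0, 0, 0], [0, 0, 0], [0, 0, 0]], jaw=[0, 0, 0, 0, 0, 0, 0, 0])

```text
time: 18.43
tool_pos: [0.5277, -0.2016, 0.0524]
tool_rot: [-3.14, -0.003, 1.319]
contact_force: [-3.1, -3.3, 0.6]
opening: 0.0003
grip_force: 1.8
```

```bash
python3 -c "
from k import *
print(where().round(4),post(1.37).round(4))"
```

```text
[-0.0677  0.0908  0.0714] [-0.0669  0.0904]
```

Request:
apply_moves(delta_pos=[[0.008, 0.003, 0], [0.016, 0.005, 0], [0.024, 0.007, 0], [0.032, 0.008, 0], [0.039, 0.01, 0], [0.039, 0.01, 0]], dr=[[0, 0, 0], [0, 0, 0], [0, 0, 0], [0, 0, 0], [0, 0, 0], [0, 0, 0]], jaw=[0, 0, 0, 0, 0, 0])

```text
time: 18.93
tool_pos: [0.5396, -0.1985, 0.0518]
tool_rot: [-3.132, -0.001, 1.319]
contact_force: [-16.0, -9.3, 4.1]
opening: 0.0005
grip_force: 7.3
```

```bash
python3 -c "
from k import *
print(where().round(4),post(1.6).round(4))"
```

```text
[-0.0568  0.0968  0.0708] [-0.0525  0.0983]
```

Request:
apply_moves(delta_pos=[[0.006, -0.001, 0], [0.012, -0.002, 0], [0.018, -0.003, 0], [0.018, -0.003, 0]], dr=[[0, 0, 0], [0, 0, 0], [0, 0, 0], [0, 0, 0]], jaw=[0, 0, 0, 0])

```text
time: 19.27
tool_pos: [0.5444, -0.1988, 0.0516]
tool_rot: [-3.127, -0.002, 1.319]
contact_force: [-24.2, -6.1, 10.8]
opening: 0.0006
grip_force: 11.5
```

```bash
python3 -c "
from k import *
print(where().round(4))"
```

```text
[-0.052   0.0977  0.0706]
```

Request:
apply_moves(delta_pos=[[0.006, -0.002, 0], [0.012, -0.003, 0], [0.018, -0.005, 0], [0.018, -0.005, 0]], dr=[[0, 0, 0], [0, 0, 0], [0, 0, 0], [0, 0, 0]], jaw=[0, 0, 0, 0])

```text
time: 19.6
tool_pos: [0.549, -0.1991, 0.0514]
tool_rot: [-3.12, -0.004, 1.318]
contact_force: [-32.0, -0.8, 17.2]
opening: 0.0007
grip_force: 15.9
```

```bash
python3 -c "
from k import *
print(where().round(4))"
```

```text
[-0.0473  0.0985  0.0704]
```

Request:
apply_moves(delta_pos=[[-0.03, 0.008, 0], [-0.06, 0.015, 0], [-0.09, 0.022, 0], [-0.1, 0.025, 0.06], [-0.1, 0.025, 0.15], [-0.1, 0.025, 0.25], [-0.15, 0.1, 0.3], [-0.2, 0.2, 0.3]], dr=[[0, 0, 0], [0, 0, 0], [0, 0, 0], [0, 0, 0], [0, 0, 0], [0, 0, 0], [0, 0, 0], [0, 0, 0]], jaw=[0, 0, 0, 0, 0, 0, 0, 0])

```text
time: 20.27
tool_pos: [0.4823, -0.1254, 0.1774]
tool_rot: [3.131, -0.002, 1.316]
contact_force: [1.1, 1.6, 1.3]
opening: 0.001
grip_force: 0.0
```

Request:
apply_moves(delta_pos=[[0, 0.1, 0], [-0.05, 0.2, 0], [-0.1, 0.3, 0.05], [-0.1, 0.4, 0.1], [-0.1, 0.5, 0.1], [-0.1, 0.5, 0.1]], dr=[[0, 0, 0], [0, 0, 0], [0, 0, 0], [0, 0, 0], [0, 0, 0], [0, 0, 0]], jaw=[0, 0, 0, 0, 0, 0])

```text
time: 20.77
tool_pos: [0.4391, 0.0814, 0.2146]
tool_rot: [3.139, -0.007, 1.322]
contact_force: [-0.9, -0.3, 0.6]
opening: 0.0004
grip_force: 0.0
```

```bash
python3 o.py; python3 - <<'E'
from k import *
a=eyes.read_camera("top"); b=eyes.read_camera("scene")
k=lambda im,x,y:cv2.resize(im[y:y+90,x:x+100,::-1],None,fx=4,fy=4,interpolation=cv2.INTER_CUBIC)
cv2.imwrite("pics/m7.png",np.hstack([k(a,325,190),k(b,310,215)]))
for th in(1.4,1.5,1.6,1.7,1.8,1.9):
    c=jig(-.026-.082*np.cos(th),.0375+.082*np.sin(th),.08); print(th,(proj("top",c)-[325,190])*4+1.5,(proj("scene",c)-[310,215])*4+[401.5,1.5])
E
```

```text
[0.0071 0.2068 1.749  0.0062 1.1813 0.2535] [0.4391 0.0814 0.2146] [ 3.139 -0.007  1.322] 20.7667 0.00041529776067027104 0.0 [-0.9 -0.3  0.6]
1.4 [ 36.63062187 166.83054422] [430.13149592 118.1278099 ]
1.5 [ 37.52234882 155.98685022] [435.99461974 111.53096415]
1.6 [ 39.49684419 145.34215242] [442.73505961 105.47520717]
1.7 [ 42.53006672 135.00215053] [450.28271863 100.01043726]
1.8 [ 46.58759008 125.06865711] [458.56219127  95.18073302]
1.9 [ 51.62510964 115.63864676] [467.49347363  91.02429546]
```

View pics/m7.png

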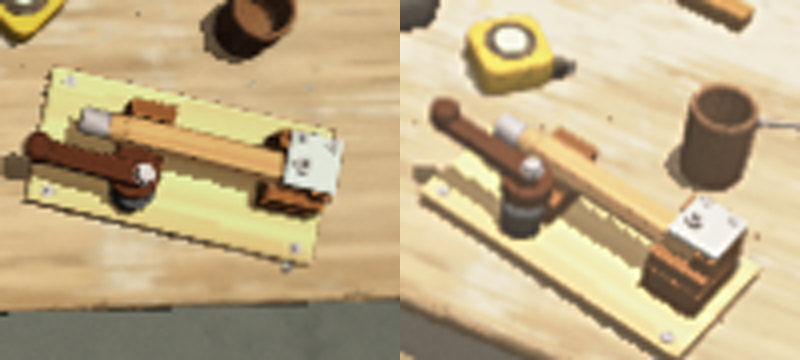

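```bash
python3 - <<'E'
from k import *
go(jig(-.085,.117,.15),W9); a=jig(-.085,.117,.052); go(a,W9)
for x in(-.055,-.049,-.045,-.041,-.038): print(x,((jig(x,.117,.052)-a)/.4).round(4))
E
```

```text
now [0.4392 0.0785 0.2132] dp [0.1959, -0.6261, -0.158] dr [-0.007, 0.004, -0.01] t 20.87
now [0.4392 0.0785 0.2132] dp [0.1959, -0.6261, -0.403] dr [-0.007, 0.004, -0.01] t 20.87
-0.055 [ 0.0726 -0.0188  0.    ]
-0.049 [ 0.0871 -0.0225  0.    ]
-0.045 [ 0.0968 -0.025   0.    ]
-0.041 [ 0.1065 -0.0275  0.    ]
-0.038 [ 0.1138 -0.0294  0.    ]
```

Request:
apply_moves(delta_pos=[[0.03, -0.09, 0], [0.06, -0.18, 0], [0.09, -0.28, 0], [0.12, -0.37, -0.05], [0.15, -0.46, -0.1], [0.18, -0.55, -0.15], [0.196, -0.626, -0.16], [0.196, -0.626, -0.16]], dr=[[0, 0, 0], [0, 0, 0], [0, 0, 0], [0, 0, 0], [0, 0, 0], [0, 0, 0], [0, 0, 0], [0, 0, 0]], jaw=[0, 0, 0, 0, 0, 0, 0, 0])

```text
time: 21.53
tool_pos: [0.5172, -0.1811, 0.1457]
tool_rot: [-3.139, -0.002, 1.312]
contact_force: [-0.2, -0.4, -0.7]
opening: 0.0001
grip_force: 0.0
```

Request:
apply_moves(delta_pos=[[0, 0, -0.09], [0, 0, -0.18], [0, 0, -0.245], [0, 0, -0.245], [0.03, -0.008, -0.245], [0.06, -0.015, -0.245], [0.075, -0.019, -0.245], [0.075, -0.019, -0.245]], dr=[[0, 0, 0], [0, 0, 0], [0, 0, 0], [0, 0, 0], [0, 0, 0], [0, 0, 0], [0, 0, 0], [0, 0, 0]], jaw=[0, 0, 0, 0, 0, 0, 0, 0])

```text
time: 22.2
tool_pos: [0.5481, -0.1827, 0.0517]
tool_rot: [3.141, -0.003, 1.318]
contact_force: [-0.4, 0.4, -0.2]
opening: 0.0005
grip_force: 0.1
```

```bash
python3 -c "
from k import *
print(where().round(4))"
```

```text
[-0.0527  0.1142  0.0707]
```

Request:
apply_moves(delta_pos=[[0.01, -0.002, 0], [0.015, -0.004, 0], [0.02, -0.005, 0], [0.025, -0.006, 0], [0.03, -0.008, 0], [0.03, -0.008, 0]], dr=[[0, 0, 0], [0, 0, 0], [0, 0, 0], [0, 0, 0], [0, 0, 0], [0, 0, 0]], jaw=[0, 0, 0, 0, 0, 0])

```text
time: 22.7
tool_pos: [0.5535, -0.1832, 0.051]
tool_rot: [-3.128, -0.004, 1.319]
contact_force: [-21.5, 5.4, 15.1]
opening: 0.0001
grip_force: 11.7
```

```bash
python3 -c "
from k import *
print(where().round(4))"
```

```text
[-0.0471  0.115   0.07  ]
```

Request:
apply_moves(delta_pos=[[0.006, -0.002, 0], [0.012, -0.003, 0], [0.018, -0.005, 0], [0.018, -0.005, 0]], dr=[[0, 0, 0], [0, 0, 0], [0, 0, 0], [0, 0, 0]], jaw=[0, 0, 0, 0])

```text
time: 23.03
tool_pos: [0.5613, -0.1854, 0.0509]
tool_rot: [-3.13, -0.004, 1.318]
contact_force: [-18.8, 4.5, 12.1]
opening: 0.0003
grip_force: 9.6
```

```bash
python3 -c "
from k import *
print(where().round(4))"
```

```text
[-0.039   0.1148  0.0699]
```

Request:
apply_moves(delta_pos=[[-0.03, 0.008, 0], [-0.06, 0.015, 0], [-0.09, 0.022, 0], [-0.1, 0.025, 0.06], [-0.1, 0.025, 0.15], [-0.1, 0.025, 0.25], [-0.15, 0.1, 0.3], [-0.2, 0.2, 0.3]], dr=[[0, 0, 0], [0, 0, 0], [0, 0, 0], [0, 0, 0], [0, 0, 0], [0, 0, 0], [0, 0, 0], [0, 0, 0]], jaw=[0, 0, 0, 0, 0, 0, 0, 0])

```text
time: 23.7
tool_pos: [0.4905, -0.1121, 0.1761]
tool_rot: [3.13, -0.001, 1.315]
contact_force: [0.5, 0.9, -0.0]
opening: 0.0004
grip_force: 0.0
```

Request:
apply_moves(delta_pos=[[0, 0.1, 0], [-0.05, 0.2, 0], [-0.1, 0.3, 0.05], [-0.1, 0.4, 0.1], [-0.1, 0.5, 0.1], [-0.1, 0.5, 0.1]], dr=[[0, 0, 0], [0, 0, 0], [0, 0, 0], [0, 0, 0], [0, 0, 0], [0, 0, 0]], jaw=[0, 0, 0, 0, 0, 0])

```text
time: 24.2
tool_pos: [0.4477, 0.0945, 0.2131]
tool_rot: [3.138, -0.006, 1.321]
contact_force: [-0.3, 0.5, -0.6]
opening: 0.0006
grip_force: 0.0
```

```bash
python3 - <<'E'
from k import *
a=eyes.read_camera("top"); b=eyes.read_camera("scene")
k=lambda im,x,y:cv2.resize(im[y:y+90,x:x+100,::-1],None,fx=4,fy=4,interpolation=cv2.INTER_CUBIC)
cv2.imwrite("pics/m8.png",np.hstack([k(a,325,190),k(b,310,215)]))
f=jig(.008,.09,.052)
print("ferrule home",(proj("top",f)-[325,190])*4+1.5,(proj("scene",f)-[310,215])*4+[401.5,1.5])
E
```

```text
ferrule home [ 79.98172798 120.56661814] [497.47854866 128.07106843]
```

View pics/m8.png

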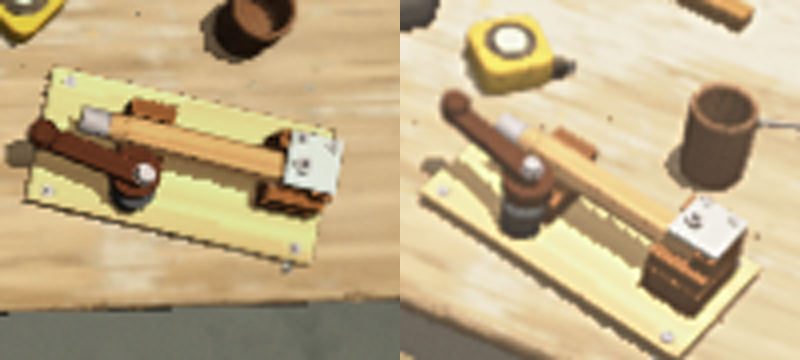

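The knob is now at pixel (44, 133) in the top crop, which puts the lever at about 1.72 rad. The ferrule end is at (79, 121); the position predicted for a handle lying home is (80, 121). The gripper is clear of everything.

```bash
python3 -c "
from h import *
print(job.hand_in())"
```

```text
the job is handed in; nothing more can be done
None
```

I loaded the handle in the jig with its butt against the stop, swung the cam lever to about 1.72 rad, moved the arm clear, and handed the job in at about 24 s; the hand-in gave no verdict, and the clamping force was not measured directly.

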